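Balance rinsed ballast weights on drying domes and open the air

TASK

First clear every offcut of square plastic tube off the drying domes into the black bin. Then balance each of the rinsed steel weights flat on its own rubber dome, about level, and when all of them sit there, swing the blue air valve lever all the way over, away from the robot, to start the drying. Leave the jar, bottle and carton where they are.

Things in the scene. Friction and masses are not known exactly. Their poses are not given: they have to be found in the camera images.
- dome1_top (a point): Topmost point of a low round black rubber dome fixed on the grey drying mat (mat 270 x 270 x 6 mm, its top 6 mm above the bench). The dome is a cap of a sphere of radius 60 mm, 22 mm high and 93 mm across at its foot; this point lies 28 mm above the bench. Neighbouring domes are about 126 mm apart, in a square. z is up.
- dome2_top (a point): Topmost point of a low round black rubber dome fixed on the grey drying mat (mat 270 x 270 x 6 mm, its top 6 mm above the bench). The dome is a cap of a sphere of radius 60 mm, 22 mm high and 93 mm across at its foot; this point lies 28 mm above the bench. Neighbouring domes are about 126 mm apart, in a square. z is up.
- dome3_top (a point): Topmost point of a low round black rubber dome fixed on the grey drying mat (mat 270 x 270 x 6 mm, its top 6 mm above the bench). The dome is a cap of a sphere of radius 60 mm, 22 mm high and 93 mm across at its foot; this point lies 28 mm above the bench. Neighbouring domes are about 126 mm apart, in a square. z is up.
- dome4_top (a point): Topmost point of a low round black rubber dome fixed on the grey drying mat (mat 270 x 270 x 6 mm, its top 6 mm above the bench). The dome is a cap of a sphere of radius 60 mm, 22 mm high and 93 mm across at its foot; this point lies 28 mm above the bench. Neighbouring domes are about 126 mm apart, in a square. z is up.
- weight1_c (a point): Centre of a plain steel ballast weight, a flat block 56 x 44 x 20 mm (its x, y, z axes in that order), about 0.3 kg, lying flat at the start on the white drip board (190 x 190 x 5 mm). All weights are alike; either flat face may be up. Three or four are present. Balanced on a dome its centre is 10 mm above the dome's top; it tilts about 0.02 rad for every mm that its centre was set off the dome's top, rocking a little before it rests.
- weight2_c (a point): Centre of a plain steel ballast weight, a flat block 56 x 44 x 20 mm (its x, y, z axes in that order), about 0.3 kg, lying flat at the start on the white drip board (190 x 190 x 5 mm). All weights are alike; either flat face may be up. Three or four are present. Balanced on a dome its centre is 10 mm above the dome's top; it tilts about 0.02 rad for every mm that its centre was set off the dome's top, rocking a little before it rests.
- weight3_c (a point): Centre of a plain steel ballast weight, a flat block 56 x 44 x 20 mm (its x, y, z axes in that order), about 0.3 kg, lying flat at the start on the white drip board (190 x 190 x 5 mm). All weights are alike; either flat face may be up. Three or four are present. Balanced on a dome its centre is 10 mm above the dome's top; it tilts about 0.02 rad for every mm that its centre was set off the dome's top, rocking a little before it rests.
- weight4_c (a point): Centre of a plain steel ballast weight, a flat block 56 x 44 x 20 mm (its x, y, z axes in that order), about 0.3 kg, lying flat at the start on the white drip board (190 x 190 x 5 mm). All weights are alike; either flat face may be up. Three or four are present. Balanced on a dome its centre is 10 mm above the dome's top; it tilts about 0.02 rad for every mm that its centre was set off the dome's top, rocking a little before it rests.
- tube1_c (a point): Centre of an offcut of square white plastic tube, 52 x 52 mm outside, open bore 40 x 40 mm, 36 mm tall, about 0.05 kg; the tube's axis is z, its flat sides face its x and y axes. It sits upright on a dome at the start, its bore over the dome's top and its centre about 15 mm above the dome's top. Two or three are present.
- tube2_c (a point): Centre of an offcut of square white plastic tube, 52 x 52 mm outside, open bore 40 x 40 mm, 36 mm tall, about 0.05 kg; the tube's axis is z, its flat sides face its x and y axes. It sits upright on a dome at the start, its bore over the dome's top and its centre about 15 mm above the dome's top. Two or three are present.
- tube3_c (a point): Centre of an offcut of square white plastic tube, 52 x 52 mm outside, open bore 40 x 40 mm, 36 mm tall, about 0.05 kg; the tube's axis is z, its flat sides face its x and y axes. It sits upright on a dome at the start, its bore over the dome's top and its centre about 15 mm above the dome's top. Two or three are present.
- bin_in (a point): Centre of the inner floor (4 mm above the bench) of the black open bin, 200 x 200 mm outside, walls 4 mm thick and 60 mm high, fixed; x and y run along its sides.
- airline: Short white plastic air pipe fixed to the bench on a 150 x 50 mm aluminium foot, carrying the lever valve in its middle. The origin is on the bench under the valve; the valve block and pivot (70 x 50 mm) reach 85 mm above the bench; x runs along the pipe (45 mm thick), away from the robot; the lever swings in its x-z plane.
- valve (a joint): Angle of the blue valve lever, rad: 0 = leaning to the airline's -x (shut), 1.0 = leaning to its +x (open, the stop). It is stiff enough to stay where it is left; a light push on the lever moves it.
- valve_tip (a point): Centre of the blue ball, 26 mm across, at the free end of the valve lever. The lever is a 10 mm steel rod turning about a level axis 72 mm above the bench over the airline's origin; the ball is 60 mm from that axis. At 0 it leans 0.5 rad from upright to the airline's -x, at 1.0 it leans 0.5 rad to its +x, and in between it stands 132 mm high.
- jar_c (a point): Centre of a clear jar with blue lid, 66 mm across, 85 mm tall; not part of the job.
- carton_c (a point): Centre of a cardboard carton 60 x 120 x 60 mm; not part of the job.
- squirt_c (a point): Centre of a white bottle with yellow cap, 68 mm across, 190 mm tall; not part of the job.

How it is judged (in metres and radians):
On the way, in this order (a step that is already met when the one before it is completed fails the run):
1. every tube offcut present is in the bin (x of tube1_c in the frame of bin_in between -0.097 and 0.097 m and y of tube1_c in the frame of bin_in between -0.097 and 0.097 m and z of each of tube1_c, tube2_c, tube3_c in the frame of bin_in below 0.06 m and x of tube2_c in the frame of bin_in between -0.097 and 0.097 m and y of tube2_c in the frame of bin_in between -0.097 and 0.097 m and x of tube3_c in the frame of bin_in between -0.097 and 0.097 m and y of tube3_c in the frame of bin_in between -0.097 and 0.097 m), for 0.2 s.
2. every weight present is balanced on a dome, about level (((horizontal distance between weight1_c and dome1_top below 0.018 m and z of weight1_c in the frame of dome1_top between 0.004 and 0.016 m) or (horizontal distance between weight1_c and dome2_top below 0.018 m and z of weight1_c in the frame of dome2_top between 0.004 and 0.016 m) or (horizontal distance between weight1_c and dome3_top below 0.018 m and z of weight1_c in the frame of dome3_top between 0.004 and 0.016 m) or (horizontal distance between weight1_c and dome4_top below 0.018 m and z of weight1_c in the frame of dome4_top between 0.004 and 0.016 m)) and angle between the z axis of each of weight1_c, weight2_c, weight3_c, weight4_c and the z axis of bin_in, either way round below 0.25 rad and ((horizontal distance between weight2_c and dome1_top below 0.018 m and z of weight2_c in the frame of dome1_top between 0.004 and 0.016 m) or (horizontal distance between weight2_c and dome2_top below 0.018 m and z of weight2_c in the frame of dome2_top between 0.004 and 0.016 m) or (horizontal distance between weight2_c and dome3_top below 0.018 m and z of weight2_c in the frame of dome3_top between 0.004 and 0.016 m) or (horizontal distance between weight2_c and dome4_top below 0.018 m and z of weight2_c in the frame of dome4_top between 0.004 and 0.016 m)) and ((horizontal distance between weight3_c and dome1_top below 0.018 m and z of weight3_c in the frame of dome1_top between 0.004 and 0.016 m) or (horizontal distance between weight3_c and dome2_top below 0.018 m and z of weight3_c in the frame of dome2_top between 0.004 and 0.016 m) or (horizontal distance between weight3_c and dome3_top below 0.018 m and z of weight3_c in the frame of dome3_top between 0.004 and 0.016 m) or (horizontal distance between weight3_c and dome4_top below 0.018 m and z of weight3_c in the frame of dome4_top between 0.004 and 0.016 m)) and ((horizontal distance between weight4_c and dome1_top below 0.018 m and z of weight4_c in the frame of dome1_top between 0.004 and 0.016 m) or (horizontal distance between weight4_c and dome2_top below 0.018 m and z of weight4_c in the frame of dome2_top between 0.004 and 0.016 m) or (horizontal distance between weight4_c and dome3_top below 0.018 m and z of weight4_c in the frame of dome3_top between 0.004 and 0.016 m) or (horizontal distance between weight4_c and dome4_top below 0.018 m and z of weight4_c in the frame of dome4_top between 0.004 and 0.016 m))), for 0.3 s.
3. the valve lever is swung over to open (value of joint valve above 0.8 rad), for 0.2 s.
At the end, for the whole second after the job is handed in: Every tube offcut lies in the bin (centre inside the walls, below the rim); every weight rests on a dome of its own, its centre within 18 mm sideways of the dome's top and 4 to 16 mm above it, tilted under 0.25 rad (14 degrees); the valve lever stands past 0.8 rad (all of step 1 and all of step 2 and value of joint valve above 0.8 rad); the robot touches nothing.
It fails at once if the jar is pushed more than 30 mm from its place (distance of jar_c from where it was at the start of the episode above 0.03 m).
It fails at once if the carton is pushed more than 30 mm from its place (distance of carton_c from where it was at the start of the episode above 0.03 m).
It fails at once if the squirt is pushed more than 30 mm from its place (distance of squirt_c from where it was at the start of the episode above 0.03 m).
Of weight1, weight2, weight3, weight4 only 3 to 4 are there at a start; the rules pass over those that are not, and their reading is None.
Of tube1, tube2, tube3 only 2 to 3 are there at a start; the rules pass over those that are not, and their reading is None.
At some moment in a run one of weight1, weight2, weight3, weight4, tube1, tube2, tube3 may be knocked a few centimetres aside while the robot is not near it.
Once in a run the grip may slacken for a moment while it holds something.
It also fails if it takes over 210 s, if anything falls off the work surface, if the arm or the gripper's body presses on something with over 40 N, if the wrist force passes 120 N, or if a joint passes its speed limit or range.

ROBOT

A 6-joint arm with a two-finger parallel gripper is mounted at the origin on the work surface. World frame = base frame: x ahead of the robot, y to its left, z up, the work surface at z = 0. Lengths are in mm, angles in degrees, forces in N, time in s.
With the tool pointing down it reaches from about 350 to 850 mm from the base axis. Payload 8.1 kg.
Tool frame: the origin (TCP) lies between the finger pads; the fingertips stand 22 mm ahead of it and the grasp point (between the pads) lies 3 mm ahead of it; z points along the fingers, y is the direction in which the jaws open and shut (so a half turn about z gives the same grasp; the last joint's range is limited). The gripper opens to 85 mm and grips with 20 to 120 N. Pads are 22 mm wide; open, the fingers measure 114 mm over their backs; the gripper's body (76 mm by 85 mm) begins 54 mm behind the grasp point. The pads swing forward as they close: fully open they stand 13 mm farther back than shut.
Start: joints at [-80.008, 7.471, 85.268, -0, 87.261, -4.893], TCP at [154.153, -579.864, 253.292] pointing down, gripper open.
Joint ranges: [-169.43, 169.43], [-51.17, 129.36], [1.28, 143.12], [-76.62, 256.62], [0, 156.53], [-152.29, 152.29]. Speed limits (degrees/s): [136.94, 136.94, 159.86, 180, 180, 180].

INTERFACE

Orientations are given as [roll, pitch, yaw] about the fixed x, y, z axes, in that order (R = Rz(yaw) Ry(pitch) Rx(roll)).
In Python, from bench import r gives the robot as it stands.
- The arm moves only by the tool drive_tool, never from a script. Its argument "moves" is a list of rows, each a list of 2 entries, a list of its own where there are three numbers: the shift along the world's x, y, z in mm, then the turn about the world's z in degrees. A call has exactly 8 rows; each row is the pose to reach, as a shift and turn from the pose commanded when the call began; what a row does not reach only later rows make up. A row lasts 1/12 s, in which the tool goes at most 41.7 mm and 7.16 degrees, less where a joint would pass 70% of its speed; a pose out of reach is approached as far as the arm can. A call with a gripper value outside its range is refused whole. "fingers" is the finger opening in mm, from 0 to 85.4, set as the call begins (left out, the last holds). The fingers move at their own pace and stop on an object; "squeeze" is the grip in N (left out, the last holds). Time passes only in rows, so rows that repeat a pose let the fingers close, or fill a call up. It gives the time, the measured TCP pose, the force and the opening at its end, in the units of the state.
- r.sense(): the state, without advancing time (a new reading comes with each control period).
- r.snapshot(name): name is "side" or "top"; returns a dict with "pixels" (480x640x3 uint8, red, green, blue), "camera_matrix" (3x3 intrinsics, pixels), "xyz" and "orientation" of the camera in the world. Camera axes: x right, y down, z forward; pixel columns grow to the right and rows downward; lengths in mm; the calibration is good to about 2 mm. A picture is of the moment at which its call begins. There is no depth.
- r.hand_in(): hands the job in, once; it reports no verdict.
The state is a dict: "time": time; "joint_pos": joint angles; "qd": joint speeds; "joint_efforts": joint torques, N m; "tool_pos": TCP position; "tcp_rot": TCP orientation; "ft_force": force on the tool from outside, world axes, zero at the start; "wrist_torque": the same for the moment, N m; "finger_gap": finger opening in mm.
Only numpy, scipy, OpenCV 4.12 (cv2) and the standard library are available. Lean on these libraries where they do the work, as an engineer would, in place of code of your own. Each camera call takes 0.05 s, during which the arm holds its last target.

## Working session

There is one attempt and no reset: what is moved stays moved. The work goes in short steps, Python scripts to look and compute and a tool call to move; the robot and the scene stay as the last step left them, time stands still between calls to the robot, and variables do not carry over. Pictures are saved under pics/ and viewed, and the job is handed in when it is done.

Besides the shell and the picture viewer there is one more tool, called in YAML: its name, and indented under it one key for each argument. drive_tool: Moves the arm, as the interface text tells. Its arguments: {"type":"object","properties":{"moves":{"type":"array","items":{"type":"array"}},"fingers":{"type":"number"},"squeeze":{"type":"number"}},"required":["moves"]}

```bash
ls; mkdir -p pics
cat > h.py <<'E'
from bench import r
import cv2,numpy as np
from scipy.spatial.transform import Rotation as R
def snap(n,f):
    s=r.snapshot(n); cv2.imwrite(f'pics/{f}.png',s['pixels'][:,:,::-1]); 
    np.savez(f'pics/{f}.npz',K=s['camera_matrix'],t=s['xyz'],o=np.array(s['orientation'])); np.save(f'pics/{f}.npy',s['pixels']); return s
def cam(f):
    d=np.load(f'pics/{f}.npz'); o=d['o']
    M=o if o.shape==(3,3) else R.from_euler('xyz',o,degrees=True).as_matrix()
    return d['K'],np.array(d['t']),M
def ray(f,u,v,z):
    K,t,M=cam(f); d=M@np.linalg.inv(K)@[u,v,1]; return t+d*(z-t[2])/d[2]
def proj(f,p):
    K,t,M=cam(f); q=K@(M.T@(np.array(p,float)-t)); return q[:2]/q[2]
def crop(f,x0,y0,x1,y1,s,out):
    im=cv2.imread(f'pics/{f}.png')[y0:y1,x0:x1]; cv2.imwrite(f'pics/{out}.png',cv2.resize(im,None,fx=s,fy=s,interpolation=cv2.INTER_CUBIC))
E
python3 - <<'E'
from h import *
for n in('top','side'):
    s=snap(n,n+'0'); print(s['camera_matrix'],s['xyz'],s['orientation'])
print(r.sense())
E
```

```text
pics
[[494.80977884   0.         330.00785821]
 [  0.         494.80977884 229.98574902]
 [  0.           0.           1.        ]] [3.65868115e+02 7.63103773e-01 1.23590524e+03] [-1.68016332e+02 -1.46831372e-01 -8.84616203e+01]
[[585.31561065   0.         315.56196803]
 [  0.         585.31561065 237.6199765 ]
 [  0.           0.           1.        ]] [-197.56176208  827.28703076  773.9696777 ] [-119.83096405   -0.71050376 -136.01897817]
{'time': 0.1, 'joint_pos': array([-8.00068594e+01,  7.51307155e+00,  8.53219032e+01,  2.31052685e-04,
        8.72591057e+01, -4.89215332e+00]), 'qd': array([-0.04452616,  0.05963281, -0.20714085,  0.05514787, -0.01041135,
       -0.1123956 ]), 'joint_efforts': array([ 9.12508276e-04, -5.70954037e+01, -5.01940084e+01, -3.18981865e-04,
        8.07389966e-03,  1.15159816e-05]), 'tool_pos': array([ 154.08702633, -579.42580415,  252.33628674]), 'tcp_rot': array([-1.79906282e+02, -8.25315013e-03,  1.48852759e+01]), 'ft_force': array([-0.80511543,  0.49680954, -1.31543504]), 'wrist_torque': array([0.02581284, 0.00594014, 0.01179661]), 'finger_gap': 85.30505546737724}
```

View pics/top0.png

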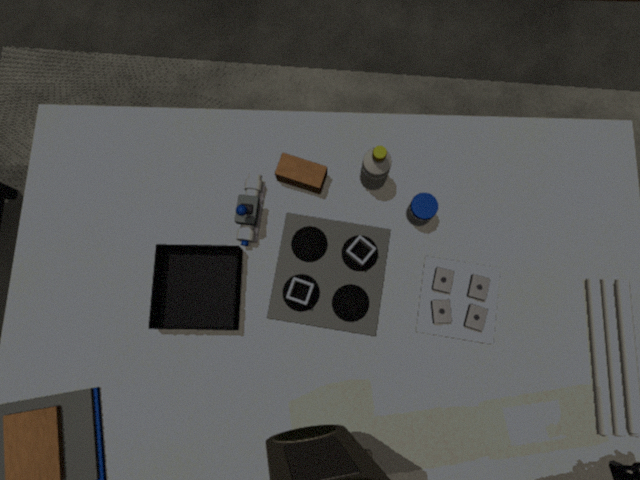

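View pics/side0.png

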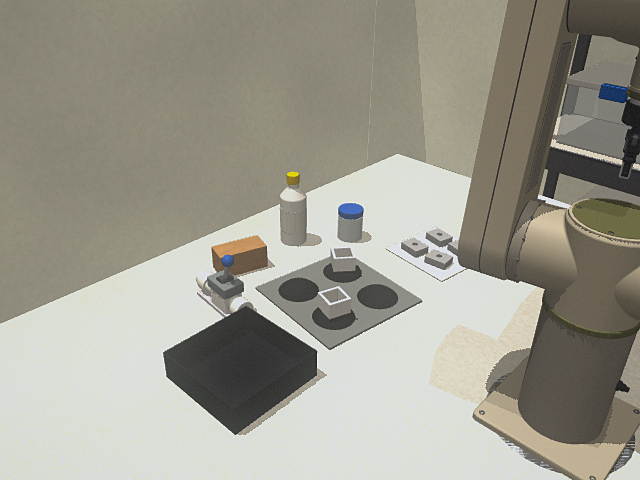

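The top view shows two tubes, on the domes near (300,292) and (360,250), and four weights near (443,280), (480,288), (442,311) and (476,317). The bin is near (197,287) and the valve near (245,210). I'll enlarge these.

Run:
```python
from h import *
crop('top0',262,205,397,340,5.5,'c1'); crop('top0',410,250,505,347,6,'c2'); crop('top0',140,170,275,335,3.6,'c3')
```

```text
(no output)
```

View pics/c1.png

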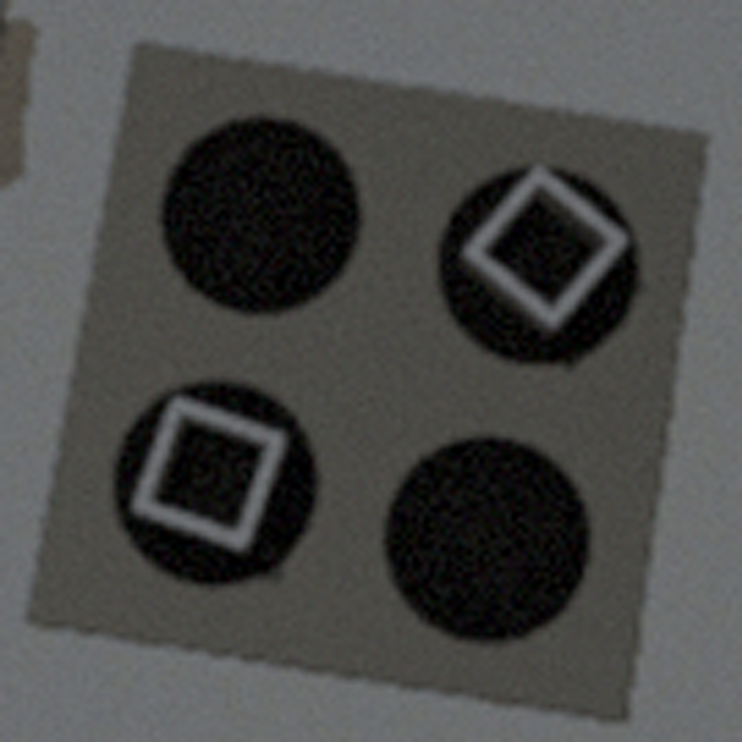

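View pics/c2.png

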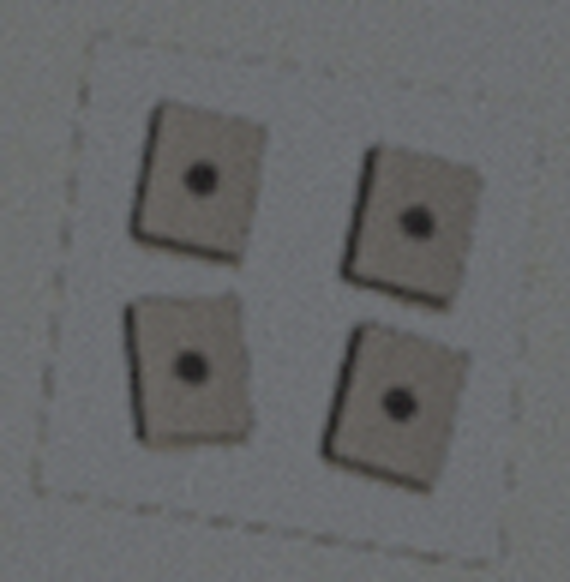

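View pics/c3.png

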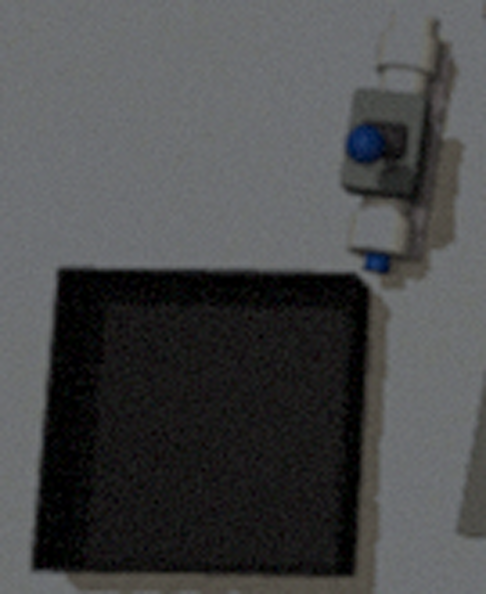

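Run:
```python
from h import *
np.set_printoptions(precision=1,suppress=True)
def P(c,s,ox,oy,z): return ray('top0',ox+(c[0]+.5)/s-.5,oy+(c[1]+.5)/s-.5,z)
a=lambda c,z:P(c,5.5,262,205,z)
b=lambda c,z:P(c,6,410,250,z)
g=lambda c,z:P(c,3.6,140,170,z)
print('domes');D=[a(c,6) for c in((261,215),(538,265),(216,483),(488,539))]
for d in D:print(d)
print('mat');M=[a(c,6) for c in((137,43),(707,133),(627,720),(27,624))];print(np.array(M),np.mean(M,0),np.mean(D,0))
print([np.linalg.norm(M[i]-M[i-1]) for i in range(4)],[np.linalg.norm(D[i]-D[j]) for i,j in((0,1),(0,2),(1,3),(2,3))])
for T in([(540,167),(630,240),(553,330),(463,250)],[(175,398),(287,437),(244,551),(133,510)]):
    T=np.array([a(c,61) for c in T]);e=[T[i]-T[i-1] for i in range(4)]
    print('tube',T.mean(0),[np.linalg.norm(x) for x in e],[np.degrees(np.arctan2(x[1],x[0]))%90 for x in e])
for d,l in(((202,179),[(160,102),(135,233),(266,125),(243,250)]),((417,222),[(376,147),(348,272),(482,172),(450,298)]),((192,368),[(130,300),(142,438),(238,293),(250,435)]),((400,404),[(360,325),(326,455),(468,352),(432,482)])):
    c=b(d,25);L=[b(q,25) for q in l]
    print('w',c,np.mean(L,0),[np.degrees(np.arctan2(*(x-y)[1::-1])) for x,y in((L[0],L[1]),(L[2],L[3]))],np.linalg.norm(L[0]-L[1]))
B=[g(c,60) for c in((58,268),(365,275),(355,576),(33,570))];print('bin',np.array(B),np.mean(B,0))
print('ball',g((365,143),125))
print('block',np.array([g(c,85) for c in((357,88),(425,96),(412,195),(342,188))]))
```

```text
domes
[590.1  56.6   6. ]
[570.3 -70.9   6. ]
[467.1  72.5   6. ]
[445.4 -50.3   6. ]
mat
[[ 669.8  117.2    6. ]
 [ 634.3 -148.2    6. ]
 [ 367.8 -113.2    6. ]
 [ 402.4  154.1    6. ]] [518.6   2.5   6. ] [518.2   2.    6. ]
[np.float64(269.98721443740294), np.float64(267.70948384333985), np.float64(268.7673807730148), np.float64(269.54464435272723)] [np.float64(129.04685157622916), np.float64(124.03344624445181), np.float64(126.59213702023125), np.float64(124.6915678352747)]
tube [569.5 -71.3  61. ] [np.float64(50.41176853763048), np.float64(50.84521109384335), np.float64(52.46180800070228), np.float64(52.508265958527495)] [np.float64(48.873910121121), np.float64(51.66276628717384), np.float64(50.75418395539623), np.float64(49.367244544417794)]
tube [466.5  72.1  61. ] [np.float64(51.140843951072526), np.float64(51.39327252543328), np.float64(51.941888119304544), np.float64(50.845709288135104)] [np.float64(71.80263016060351), np.float64(72.40919736242346), np.float64(71.20109234392339), np.float64(71.51628145282437)]
w [ 506.7 -276.2   25. ] [ 507.4 -275.9   25. ] [np.float64(-11.648392328324887), np.float64(-11.699247499282931)] 55.116960807503304
w [ 491.5 -363.5   25. ] [ 491.5 -362.3   25. ] [np.float64(-14.270377131825516), np.float64(-16.253877838647316)] 52.91662862412457
w [ 430.2 -270.6   25. ] [ 430.9 -269.8   25. ] [np.float64(4.123048993278357), np.float64(3.547335509946059)] 55.01909396470871
w [ 418.1 -354.    25. ] [ 418.4 -352.7   25. ] [np.float64(-16.347491743679996), np.float64(-17.566135060074444)] 54.26024251572262
bin [[569.2 423.8  60. ]
 [570.  217.9  60. ]
 [372.5 211.7  60. ]
 [370.7 420.1  60. ]] [470.6 318.4  60. ]
ball [644.8 211.4 125. ]
block [[692.7 226.8  85. ]
 [688.4 180.9  85. ]
 [620.2 185.6  85. ]
 [623.7 232.3  85. ]]
```

Run:
```python
from h import *
crop('side0',185,240,285,320,7,'c4'); crop('top0',225,165,275,255,6.5,'c5')
for x in (627,632,640,645):print(x,proj('side0',[x,209,125]),proj('top0',[x,209,125]))
```

```text
627 [231.97079342 264.36083004] [241.58407061 216.8672846 ]
632 [230.4338437  263.43860207] [241.72254121 214.76188083]
640 [227.99049353 261.97249954] [241.94357154 211.40118099]
645 [226.47316824 261.06204698] [242.08138994 209.30569375]
```

View pics/c4.png

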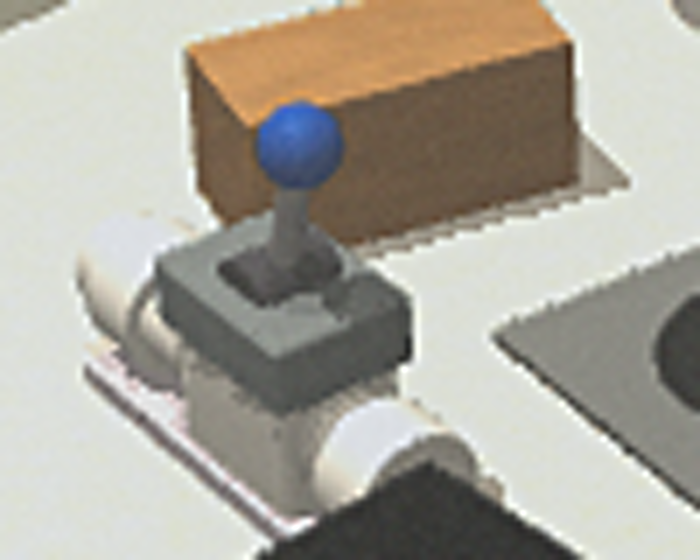

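View pics/c5.png

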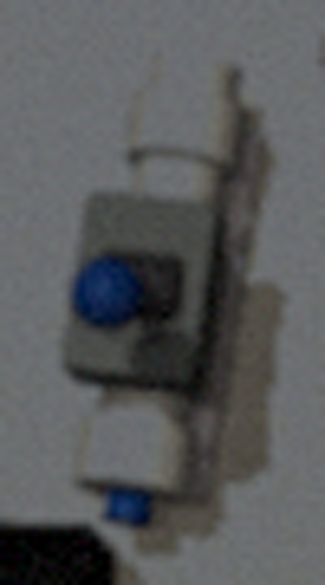

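drive_tool:
  moves:
    - [[25, 31, -3], 4]
    - [[50, 62, -6], 8]
    - [[75, 93, -9], 12]
    - [[100, 124, -12], 16]
    - [[125, 155, -15], 20]
    - [[150, 186, -18], 24]
    - [[175, 217, -21], 28]
    - [[200, 248, -24], 32]
  fingers: 85

```text
time: 0.77
tool_pos: [354.8, -330.0, 228.9]
tcp_rot: [-180.0, -0.0, 47.1]
ft_force: [0.9, -0.4, 0.3]
finger_gap: 85.1
```

Run:
```python
from h import *
np.set_printoptions(precision=1,suppress=True)
print('squirt',ray('top0',381,153,185),ray('top0',374,183,0),'jar',ray('top0',424,207,85),'carton',[ray('top0',u,v,60) for u,v in((283,154),(327,167),(322,191),(277,176))])
```

```text
squirt [ 768.8 -105.7  185. ] [ 756.5 -106.6    0. ] jar [ 672.8 -219.9   85. ] carton [array([807.2, 127.7,  60. ]), array([776. ,  16.3,  60. ]), array([713.3,  26.9,  60. ]), array([749. , 139.9,  60. ])]
```

drive_tool:
  moves:
    - [[25, 30, -3], 1]
    - [[50, 60, -6], 2]
    - [[75, 90, -9], 3]
    - [[100, 120, -12], 3]
    - [[125, 150, -15], 3]
    - [[150, 180, -18], 3]
    - [[175, 210, -21], 3]
    - [[200, 240, -24], 3]

```text
time: 1.43
tool_pos: [554.8, -89.9, 204.7]
tcp_rot: [-180.0, 0.0, 49.9]
ft_force: [0.9, -0.9, -0.1]
finger_gap: 84.6
```

drive_tool:
  moves:
    - [[8, 11, -3], 0]
    - [[16, 22, -5], 0]
    - [[16, 22, -25], 0]
    - [[16, 22, -50], 0]
    - [[16, 22, -75], 0]
    - [[16, 22, -95], 0]
    - [[16, 22, -105], 0]
    - [[16, 22, -105], 0]

```text
time: 2.1
tool_pos: [567.7, -70.1, 97.1]
tcp_rot: [-179.7, 0.2, 49.8]
ft_force: [0.1, 0.4, -0.6]
finger_gap: 85.0
```

Run:
```python
from h import *
snap('top','top1');snap('side','side1')
crop('top1',200,150,440,350,3.3,'d1');crop('side1',240,190,440,360,4,'d2')
print(r.sense()['tool_pos'])
```

```text
[570.16516229 -70.39093727 100.80984758]
```

View pics/d1.png

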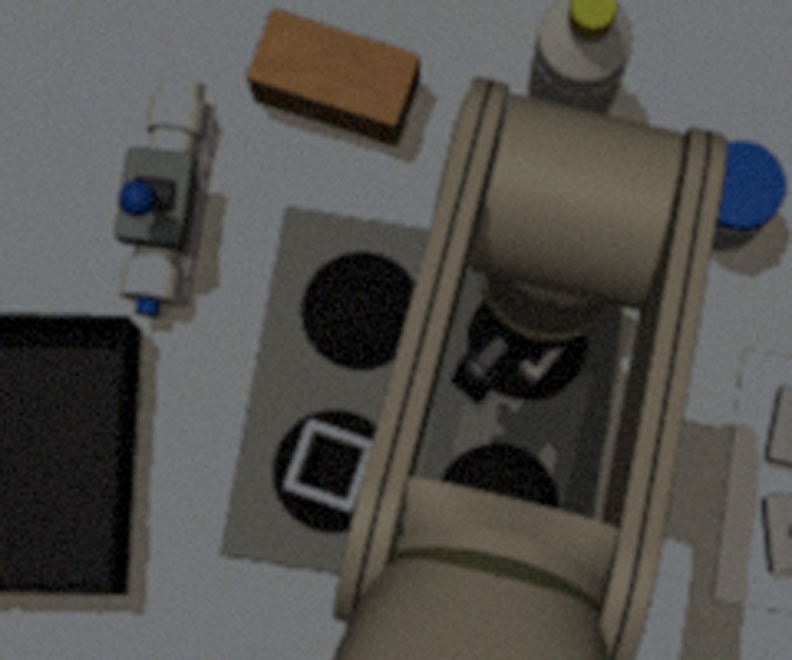

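View pics/d2.png

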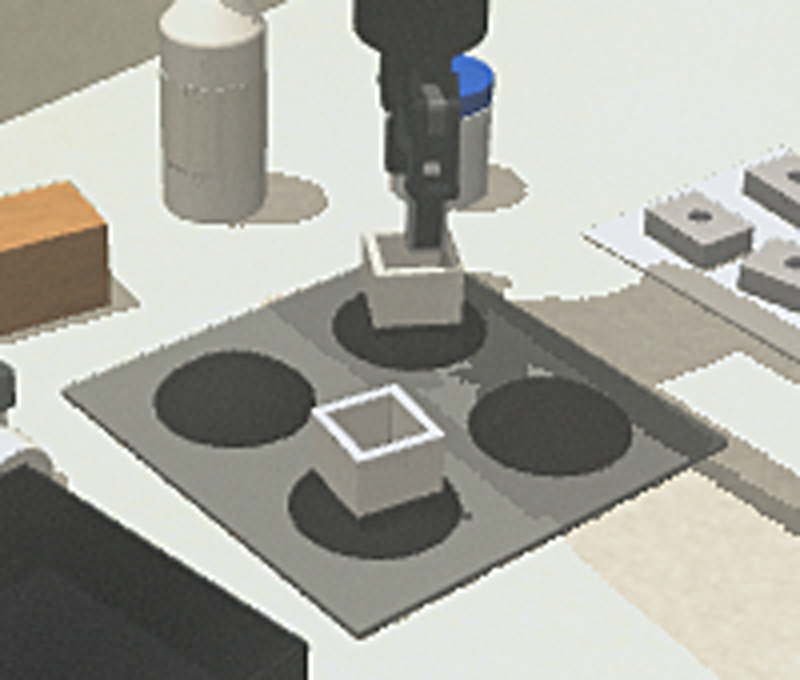

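The side view shows the gripper centred over the far-right tube, with the jaws square to its faces. I'll descend and grip.

drive_tool:
  moves:
    - [[0, 0, -10], 0]
    - [[0, 0, -20], 0]
    - [[0, 0, -30], 0]
    - [[0, 0, -40], 0]
    - [[0, 0, -45], 0]
    - [[0, 0, -48], 0]
    - [[0, 0, -48], 0]
    - [[0, 0, -48], 0]

```text
time: 2.87
tool_pos: [570.1, -69.8, 52.2]
tcp_rot: [-180.0, 0.0, 49.9]
ft_force: [-0.0, -0.5, 0.4]
finger_gap: 85.0
```

drive_tool:
  moves:
    - [[0, 0, 0], 0]
    - [[0, 0, 0], 0]
    - [[0, 0, 0], 0]
    - [[0, 0, 0], 0]
    - [[0, 0, 0], 0]
    - [[0, 0, 0], 0]
    - [[0, 0, 0], 0]
    - [[0, 0, 0], 0]
  fingers: 45
  squeeze: 30

```text
time: 3.53
tool_pos: [570.7, -70.0, 52.9]
tcp_rot: [179.9, -0.0, 49.9]
ft_force: [-0.2, 0.1, 6.4]
finger_gap: 51.3
```

drive_tool:
  moves:
    - [[0, 0, 5], 0]
    - [[0, 0, 15], 0]
    - [[0, 0, 30], 0]
    - [[0, 0, 50], 0]
    - [[0, 0, 70], 0]
    - [[0, 0, 90], 0]
    - [[0, 0, 95], 0]
    - [[0, 0, 95], 0]

```text
time: 4.2
tool_pos: [571.6, -70.1, 149.8]
tcp_rot: [179.8, -0.1, 49.9]
ft_force: [-0.2, 0.0, -1.0]
finger_gap: 52.1
```

drive_tool:
  moves:
    - [[-5, 38, 0], 0]
    - [[-11, 76, 0], 0]
    - [[-17, 114, 0], 0]
    - [[-23, 152, 0], 0]
    - [[-29, 190, 0], 0]
    - [[-35, 228, 0], 0]
    - [[-41, 266, 0], 0]
    - [[-47, 304, 0], 0]

```text
time: 4.87
tool_pos: [521.5, 235.6, 145.4]
tcp_rot: [-179.9, 0.1, 49.9]
ft_force: [0.7, -0.0, -1.0]
finger_gap: 51.5
```

drive_tool:
  moves:
    - [[-6, 38, 0], 0]
    - [[-12, 76, 0], 0]
    - [[-18, 110, 0], 0]
    - [[-18, 121, -10], 0]
    - [[-18, 121, -30], 0]
    - [[-18, 121, -55], 0]
    - [[-18, 121, -65], 0]
    - [[-18, 121, -65], 0]

```text
time: 5.53
tool_pos: [501.9, 353.3, 77.0]
tcp_rot: [-179.8, 0.5, 49.9]
ft_force: [-0.5, -0.7, -2.5]
finger_gap: 51.4
```

drive_tool:
  moves:
    - [[0, 0, 0], 0]
    - [[0, 0, 0], 0]
    - [[0, 0, 0], 0]
    - [[0, 0, 0], 0]
    - [[0, 0, 0], 0]
    - [[0, 0, 20], 0]
    - [[0, 0, 45], 0]
    - [[0, 0, 70], 0]
  fingers: 85

```text
time: 6.2
tool_pos: [504.7, 354.8, 152.8]
tcp_rot: [-180.0, 0.1, 49.9]
ft_force: [-0.1, -0.0, 0.4]
finger_gap: 85.1
```

drive_tool:
  moves:
    - [[-5, -37, 0], 3]
    - [[-10, -74, 0], 6]
    - [[-15, -111, 0], 9]
    - [[-20, -148, 0], 12]
    - [[-26, -185, 0], 15]
    - [[-32, -222, 0], 18]
    - [[-38, -259, 0], 22]
    - [[-40, -282, 0], 22]

```text
time: 6.87
tool_pos: [464.5, 70.3, 152.9]
tcp_rot: [179.9, 0.0, 72.1]
ft_force: [-1.0, -0.3, 0.2]
finger_gap: 84.7
```

drive_tool:
  moves:
    - [[0, 0, 0], 0]
    - [[0, 0, -12], 0]
    - [[0, 0, -24], 0]
    - [[0, 0, -36], 0]
    - [[0, 0, -48], 0]
    - [[0, 0, -52], 0]
    - [[0, 0, -52], 0]
    - [[0, 0, -52], 0]

```text
time: 7.53
tool_pos: [464.7, 73.6, 99.6]
tcp_rot: [-179.9, 0.0, 71.9]
ft_force: [-0.4, 0.1, 1.0]
finger_gap: 84.9
```

Run:
```python
from h import *
snap('top','top2');snap('side','side2')
crop('side2',140,190,440,440,2.6,'d3')
print(r.sense()['tool_pos'])
```

```text
[465.59624531  73.4093753  100.76473278]
```

View pics/top2.png

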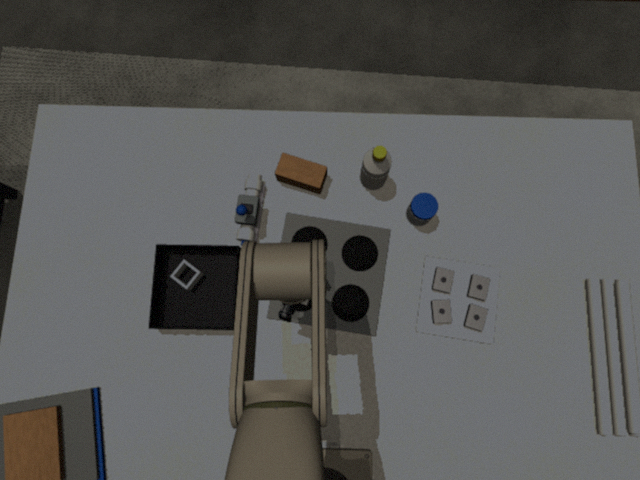

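View pics/d3.png

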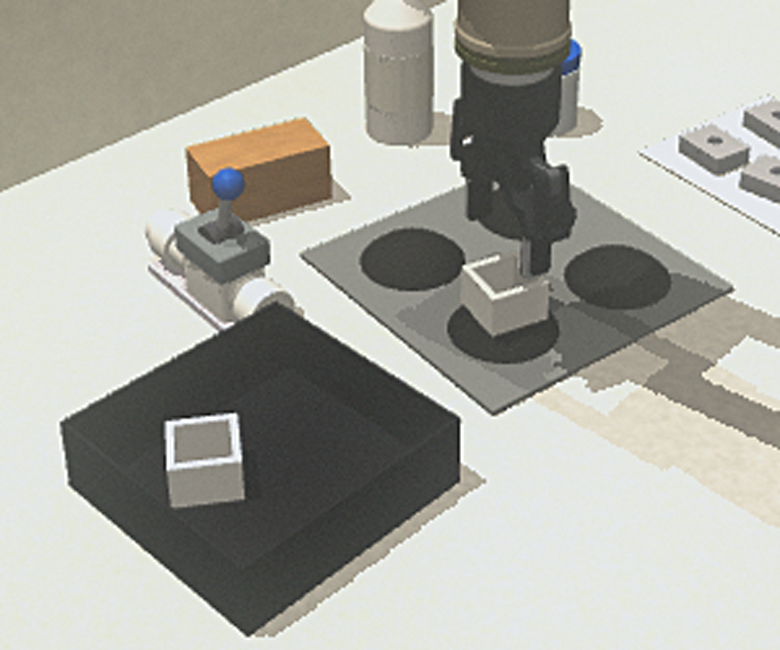

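Tube 1 is in the bin at top (186,275). The second tube is still in place under the gripper.

drive_tool:
  moves:
    - [[0, -1, -10], 0]
    - [[0, -1, -20], 0]
    - [[0, -1, -30], 0]
    - [[0, -1, -40], 0]
    - [[0, -1, -45], 0]
    - [[0, -1, -48], 0]
    - [[0, -1, -48], 0]
    - [[0, -1, -48], 0]

```text
time: 8.3
tool_pos: [465.1, 72.1, 52.2]
tcp_rot: [-180.0, 0.0, 71.9]
ft_force: [-0.5, 0.3, 0.5]
finger_gap: 85.4
```

drive_tool:
  moves:
    - [[0, 0, 0], 0]
    - [[0, 0, 0], 0]
    - [[0, 0, 0], 0]
    - [[0, 0, 0], 0]
    - [[0, 0, 0], 0]
    - [[0, 0, 0], 0]
    - [[0, 0, 0], 0]
    - [[0, 0, 0], 0]
  fingers: 45
  squeeze: 30

```text
time: 8.97
tool_pos: [465.9, 72.1, 53.0]
tcp_rot: [179.9, -0.0, 71.9]
ft_force: [-0.0, -0.1, 6.0]
finger_gap: 51.5
```

drive_tool:
  moves:
    - [[0, 0, 5], 0]
    - [[0, 0, 15], 0]
    - [[0, 0, 30], 0]
    - [[0, 0, 50], 0]
    - [[0, 0, 70], 0]
    - [[0, 0, 90], 0]
    - [[0, 0, 95], 0]
    - [[0, 0, 95], 0]

```text
time: 9.63
tool_pos: [466.4, 72.2, 149.4]
tcp_rot: [179.8, -0.1, 71.9]
ft_force: [0.1, -0.1, -0.4]
finger_gap: 51.3
```

drive_tool:
  moves:
    - [[-4, 35, 0], 0]
    - [[-8, 70, 0], 0]
    - [[-12, 105, 0], 0]
    - [[-16, 140, 0], 0]
    - [[-20, 175, 0], 0]
    - [[-20, 208, 0], 0]
    - [[-20, 208, -20], 0]
    - [[-20, 208, -40], 0]

```text
time: 10.3
tool_pos: [444.9, 282.3, 106.5]
tcp_rot: [180.0, -0.1, 72.1]
ft_force: [0.5, -1.2, -0.9]
finger_gap: 51.7
```

drive_tool:
  moves:
    - [[0, 0, -15], 0]
    - [[0, 0, -25], 0]
    - [[0, 0, -25], 0]
    - [[0, 0, -25], 0]
    - [[0, 0, -25], 0]
    - [[0, 0, -25], 0]
    - [[0, 0, -25], 0]
    - [[0, 0, -25], 0]

```text
time: 10.97
tool_pos: [445.8, 280.3, 83.3]
tcp_rot: [179.9, -0.1, 71.9]
ft_force: [-0.0, 0.4, 0.5]
finger_gap: 51.3
```

drive_tool:
  moves:
    - [[0, 0, 0], 0]
    - [[0, 0, 0], 0]
    - [[0, 0, 0], 0]
    - [[0, 0, 0], 0]
    - [[0, 0, 0], 0]
    - [[0, 0, 20], 0]
    - [[0, 0, 50], 0]
    - [[0, 0, 80], 0]
  fingers: 85

```text
time: 11.63
tool_pos: [444.0, 279.6, 161.9]
tcp_rot: [-179.9, 0.1, 71.9]
ft_force: [0.6, 0.0, -0.5]
finger_gap: 85.0
```

Run:
```python
from h import *
snap('top','top3');snap('side','side3')
crop('side3',140,190,340,440,2.4,'d4')
```

```text
(no output)
```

View pics/top3.png

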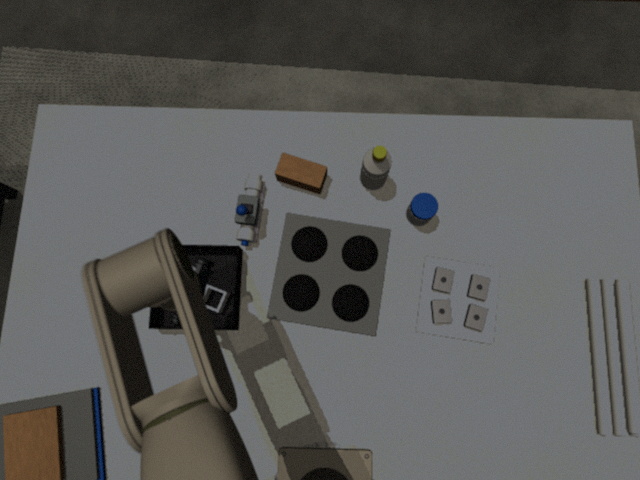

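View pics/d4.png

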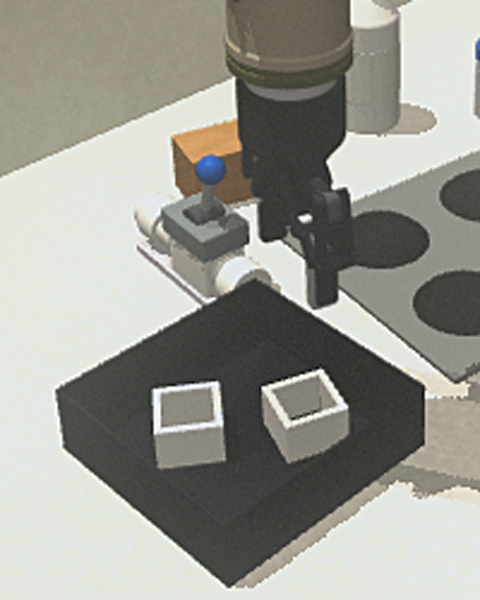

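Both tubes are upright inside the bin and the weights haven't moved. Next is weight 1.

drive_tool:
  moves:
    - [[4, -38, 0], -6]
    - [[8, -76, 0], -12]
    - [[12, -114, 0], -18]
    - [[16, -152, 0], -24]
    - [[20, -190, 0], -30]
    - [[24, -228, 0], -36]
    - [[28, -266, 0], -42]
    - [[32, -304, 0], -48]
  fingers: 62

```text
time: 12.4
tool_pos: [476.8, -25.7, 162.0]
tcp_rot: [180.0, -0.0, 23.6]
ft_force: [0.2, 0.5, 0.5]
finger_gap: 61.9
```

drive_tool:
  moves:
    - [[4, -36, 0], -6]
    - [[8, -72, 0], -12]
    - [[12, -108, 0], -18]
    - [[16, -144, 0], -24]
    - [[20, -180, 0], -30]
    - [[24, -216, 0], -35.6]
    - [[30, -252, 0], -35.6]
    - [[30, -252, -20], -35.6]

```text
time: 13.07
tool_pos: [509.5, -283.5, 146.3]
tcp_rot: [179.7, -0.5, -12.0]
ft_force: [2.0, -0.7, 1.4]
finger_gap: 61.7
```

drive_tool:
  moves:
    - [[0, 0, -20], 0]
    - [[0, 0, -40], 0]
    - [[0, 0, -60], 0]
    - [[0, 0, -75], 0]
    - [[0, 0, -82], 0]
    - [[0, 0, -82], 0]
    - [[0, 0, -82], 0]
    - [[0, 0, -82], 0]

```text
time: 13.73
tool_pos: [507.9, -276.3, 61.5]
tcp_rot: [180.0, -0.1, -11.7]
ft_force: [-0.0, -0.0, 1.0]
finger_gap: 62.2
```

Run:
```python
from h import *
snap('top','top4');snap('side','side4')
crop('side4',340,170,520,300,4.4,'d5');crop('top4',380,220,520,360,5,'d6')
print(r.sense()['tool_pos'])
```

```text
[ 508.1460823  -276.46199316   61.8744722 ]
```

View pics/d5.png

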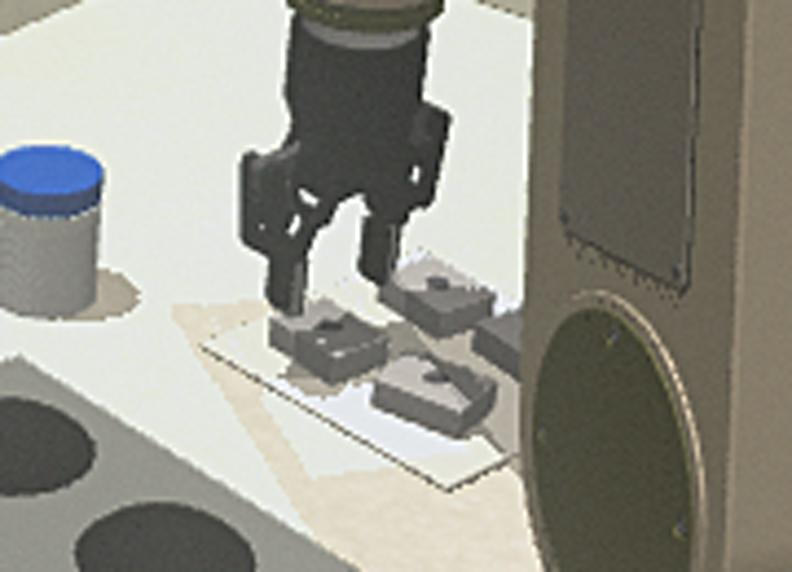

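View pics/d6.png

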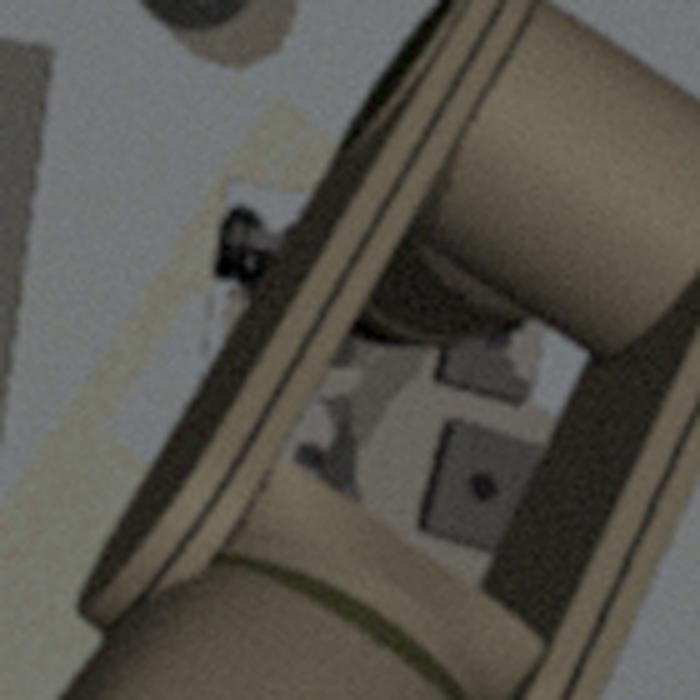

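The side view shows the fingers straddling weight 1. Descending and gripping.

drive_tool:
  moves:
    - [[0, 0, -10], 0]
    - [[0, 0, -20], 0]
    - [[0, 0, -27], 0]
    - [[0, 0, -32], 0]
    - [[0, 0, -32], 0]
    - [[0, 0, -32], 0]
    - [[0, 0, -32], 0]
    - [[0, 0, -32], 0]

```text
time: 14.5
tool_pos: [507.5, -276.1, 28.7]
tcp_rot: [180.0, -0.0, -11.7]
ft_force: [-0.5, -0.6, 0.1]
finger_gap: 61.8
```

drive_tool:
  moves:
    - [[0, 0, 0], 0]
    - [[0, 0, 0], 0]
    - [[0, 0, 0], 0]
    - [[0, 0, 0], 0]
    - [[0, 0, 0], 0]
    - [[0, 0, 0], 0]
    - [[0, 0, 0], 0]
    - [[0, 0, 0], 0]
  fingers: 36
  squeeze: 50

```text
time: 15.17
tool_pos: [507.7, -276.4, 29.2]
tcp_rot: [180.0, -0.1, -11.7]
ft_force: [-0.5, -0.5, 6.2]
finger_gap: 42.9
```

drive_tool:
  moves:
    - [[0, 0, 5], 0]
    - [[0, 0, 15], 0]
    - [[0, 0, 30], 0]
    - [[0, 0, 50], 0]
    - [[0, 0, 70], 0]
    - [[0, 0, 80], 0]
    - [[0, 0, 80], 0]
    - [[0, 0, 80], 0]

```text
time: 15.83
tool_pos: [507.4, -276.0, 108.6]
tcp_rot: [180.0, -0.1, -11.7]
ft_force: [-0.5, -0.3, -3.5]
finger_gap: 43.0
```

Run:
```python
from h import *
snap('side','side5')
crop('side5',340,130,520,270,4.4,'d5')
print(r.sense()['tool_pos'])
```

```text
[ 506.62018726 -275.51746176  107.37319735]
```

View pics/d5.png

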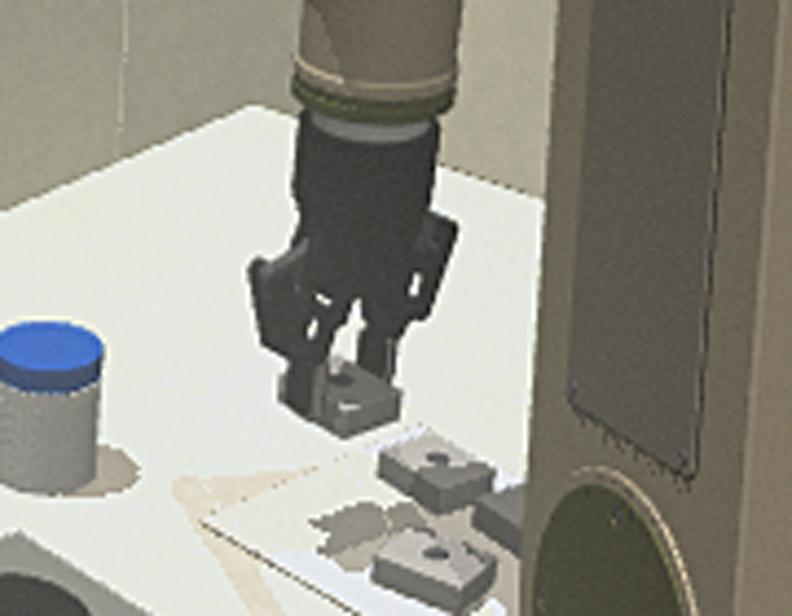

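drive_tool:
  moves:
    - [[8, 33, 0], 0]
    - [[17, 68, 0], 0]
    - [[26, 104, 0], 0]
    - [[35, 140, 0], 0]
    - [[44, 176, 0], 0]
    - [[53, 212, 0], 0]
    - [[62, 248, 0], 0]
    - [[70, 282, 0], 0]

```text
time: 16.55
tool_pos: [576.0, 8.3, 106.2]
tcp_rot: [180.0, 0.2, -11.7]
ft_force: [0.7, -0.7, -4.2]
finger_gap: 42.8
```

drive_tool:
  moves:
    - [[5, 20, 0], 0]
    - [[10, 40, 0], 0]
    - [[12, 50, 0], 0]
    - [[12, 50, 0], 0]
    - [[12, 50, 0], 0]
    - [[12, 50, -10], 0]
    - [[12, 50, -25], 0]
    - [[12, 50, -36], 0]

```text
time: 17.22
tool_pos: [588.5, 54.7, 70.6]
tcp_rot: [180.0, 0.0, -11.8]
ft_force: [-0.3, -0.6, -3.7]
finger_gap: 42.4
```

Run:
```python
from h import *
snap('side','side6');snap('top','top6')
crop('side6',230,190,440,350,3.7,'d5');crop('top6',220,170,420,350,3.7,'d6')
s=r.sense();print(s['tool_pos'],s['finger_gap'])
```

```text
[586.56222276  54.98755681  68.74037458] 42.77092067702477
```

View pics/d5.png

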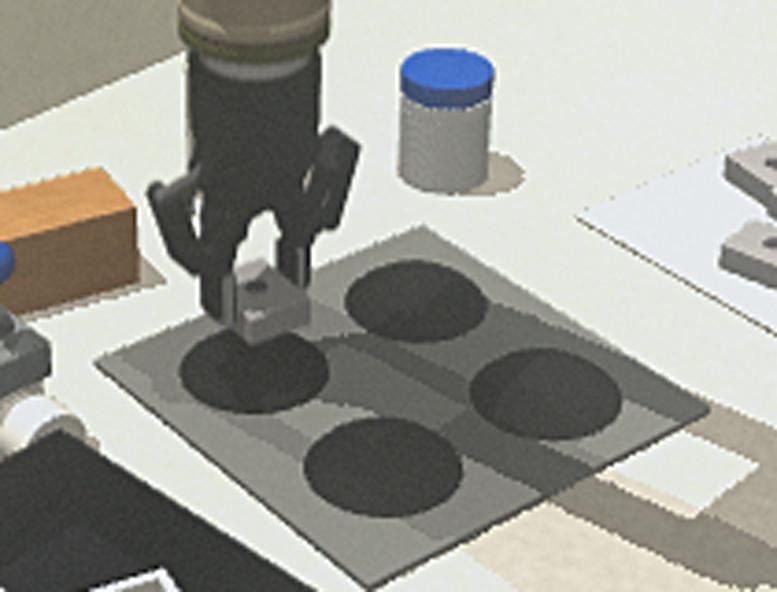

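View pics/d6.png

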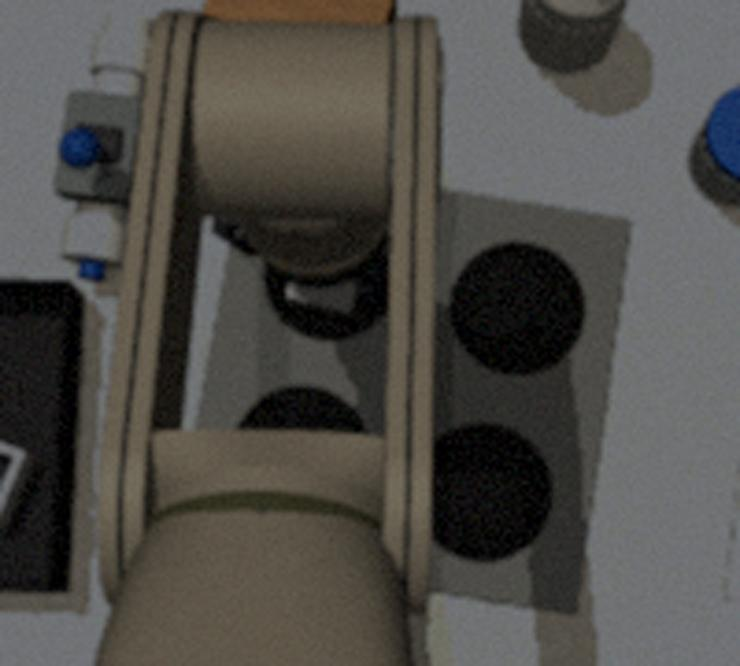

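drive_tool:
  moves:
    - [[0.5, 0.5, -6], 0]
    - [[0.5, 0.5, -12], 0]
    - [[0.5, 0.5, -16], 0]
    - [[0.5, 0.5, -18], 0]
    - [[0.5, 0.5, -19], 0]
    - [[0.5, 0.5, -20], 0]
    - [[0.5, 0.5, -20], 0]
    - [[0.5, 0.5, -20], 0]

```text
time: 17.98
tool_pos: [589.9, 56.7, 52.6]
tcp_rot: [-180.0, -0.0, -11.7]
ft_force: [-0.3, -0.7, -2.3]
finger_gap: 42.9
```

drive_tool:
  moves:
    - [[0, 0, 0], 0]
    - [[0, 0, 0], 0]
    - [[0, 0, 0], 0]
    - [[0, 0, -0.5], 0]
    - [[0, 0, -0.5], 0]
    - [[0, 0, -0.5], 0]
    - [[0, 0, -0.5], 0]
    - [[0, 0, -0.5], 0]

```text
time: 18.65
tool_pos: [589.9, 56.7, 52.1]
tcp_rot: [-180.0, -0.0, -11.7]
ft_force: [-0.6, 0.2, 0.8]
finger_gap: 42.6
```

drive_tool:
  moves:
    - [[0, 0, 0], 0]
    - [[0, 0, 0], 0]
    - [[0, 0, 0], 0]
    - [[0, 0, 0], 0]
    - [[0, 0, 0], 0]
    - [[0, 0, 0], 0]
    - [[0, 0, 0], 0]
    - [[0, 0, 0], 0]
  fingers: 64

```text
time: 19.32
tool_pos: [589.7, 56.6, 51.8]
tcp_rot: [-180.0, 0.0, -11.7]
ft_force: [0.3, 0.2, 0.1]
finger_gap: 64.2
```

drive_tool:
  moves:
    - [[0, 0, 5], 0]
    - [[0, 0, 15], 0]
    - [[0, 0, 30], 0]
    - [[0, 0, 50], 0]
    - [[0, 0, 70], 0]
    - [[0, 0, 90], 0]
    - [[0, 0, 90], 0]
    - [[0, 0, 90], 0]

```text
time: 19.98
tool_pos: [591.2, 56.7, 144.5]
tcp_rot: [-179.9, -0.3, -11.7]
ft_force: [-0.6, -1.6, -0.6]
finger_gap: 64.3
```

Run:
```python
from h import *
snap('side','side7');
crop('side7',230,190,440,350,3.7,'d5')
s=r.sense();print(s['tool_pos'],s['finger_gap'])
```

```text
[590.05815294  56.64920247 142.65260698] 63.93639762818851
```

View pics/d5.png

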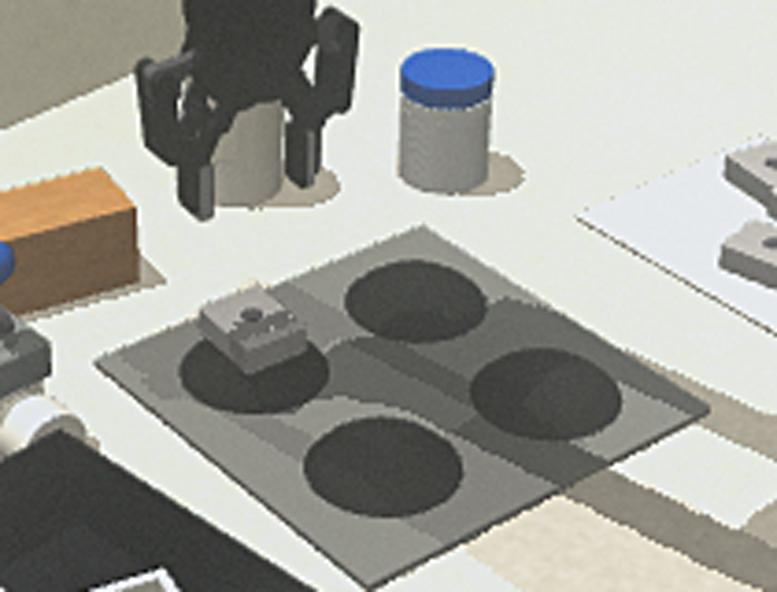

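drive_tool:
  moves:
    - [[-9, -38, 0], 0]
    - [[-18, -76, 0], 0]
    - [[-27, -114, 0], 0]
    - [[-36, -152, 0], -1]
    - [[-45, -190, 0], -2]
    - [[-54, -228, 0], -3]
    - [[-63, -266, 0], -3.6]
    - [[-70, -300, 0], -3.6]

```text
time: 20.7
tool_pos: [517.8, -245.1, 140.3]
tcp_rot: [-180.0, 0.1, -15.4]
ft_force: [0.8, 0.5, 0.3]
finger_gap: 63.5
```

Run:
```python
from h import *
snap('top','top7')
crop('top7',230,190,510,350,2.8,'d6')
s=r.sense();print(s['tool_pos'],s['finger_gap'])
```

```text
[ 516.59213324 -250.70868007  140.60199708] 64.28449276896117
```

View pics/d6.png

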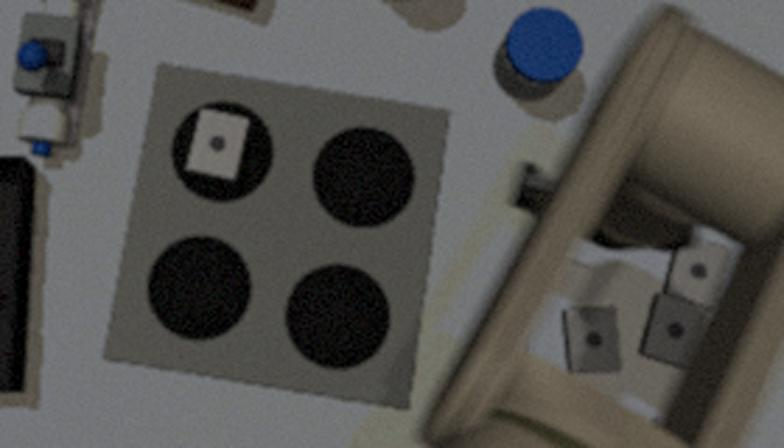

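Weight 1 sits level on the far-left dome, and weight 2 is where it started.

drive_tool:
  moves:
    - [[-9, -38, 0], 0]
    - [[-18, -76, 0], 0]
    - [[-26, -110, 0], 0]
    - [[-28, -119.6, -20], 0]
    - [[-28, -119.6, -40], 0]
    - [[-28, -119.6, -60], 0]
    - [[-28, -119.6, -78], 0]
    - [[-28, -119.6, -82], 0]

```text
time: 21.42
tool_pos: [488.8, -360.5, 54.4]
tcp_rot: [-179.8, 0.4, -15.3]
ft_force: [-0.3, 0.4, -0.7]
finger_gap: 64.3
```

drive_tool:
  moves:
    - [[0, 0, 0], 0]
    - [[0, 0, -10], 0]
    - [[0, 0, -20], 0]
    - [[0, 0, -27], 0]
    - [[0, 0, -31.5], 0]
    - [[0, 0, -31.5], 0]
    - [[0, 0, -31.5], 0]
    - [[0, 0, -31.5], 0]

```text
time: 22.08
tool_pos: [491.9, -363.2, 28.8]
tcp_rot: [180.0, -0.0, -15.3]
ft_force: [-0.3, -0.1, 0.1]
finger_gap: 64.1
```

drive_tool:
  moves:
    - [[0, 0, 0], 0]
    - [[0, 0, 0], 0]
    - [[0, 0, 0], 0]
    - [[0, 0, 0], 0]
    - [[0, 0, 0], 0]
    - [[0, 0, 0], 0]
    - [[0, 0, 0], 0]
    - [[0, 0, 0], 0]
  fingers: 36
  squeeze: 50

```text
time: 22.75
tool_pos: [492.3, -363.7, 29.4]
tcp_rot: [179.9, -0.1, -15.3]
ft_force: [-0.2, -0.8, 6.1]
finger_gap: 42.9
```

drive_tool:
  moves:
    - [[0, 0, 5], 0]
    - [[0, 0, 15], 0]
    - [[0, 0, 30], 0]
    - [[0, 0, 50], 0]
    - [[0, 0, 70], 0]
    - [[0, 0, 80], 0]
    - [[0, 0, 80], 0]
    - [[0, 0, 80], 0]

```text
time: 23.42
tool_pos: [491.8, -363.1, 108.7]
tcp_rot: [180.0, -0.0, -15.3]
ft_force: [-0.1, -0.4, -3.1]
finger_gap: 42.7
```

Run:
```python
from h import *
snap('side','side8')
crop('side8',340,130,520,270,4.4,'d5')
s=r.sense();print(s['tool_pos'],s['finger_gap'])
```

```text
[ 491.21294755 -362.55753397  107.40251138] 42.44087238828208
```

View pics/d5.png

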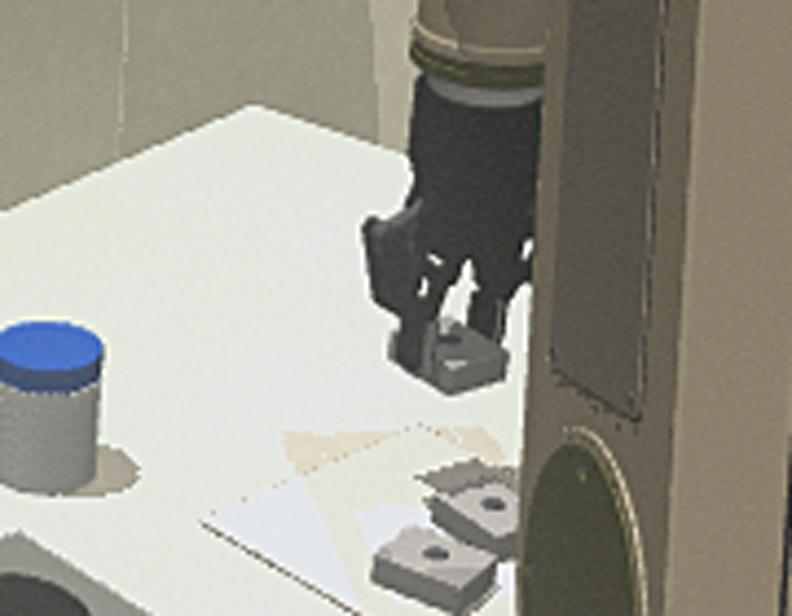

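drive_tool:
  moves:
    - [[9, 35, 0], 0]
    - [[19, 70, 0], 0]
    - [[29, 106, 0], 0]
    - [[39, 142, 0], 0]
    - [[49, 178, 0], 0]
    - [[59, 214, 0], 0]
    - [[68, 250, 0], 0]
    - [[76, 280, 0], 0]

```text
time: 24.13
tool_pos: [566.5, -80.1, 106.2]
tcp_rot: [-180.0, 0.2, -15.3]
ft_force: [0.9, 0.0, -2.6]
finger_gap: 42.5
```

drive_tool:
  moves:
    - [[3.5, 13, 0], 0]
    - [[3.5, 13, 0], 0]
    - [[3.5, 13, 0], 0]
    - [[3.5, 13, -10], 0]
    - [[3.5, 13, -22], 0]
    - [[3.5, 13, -34], 0]
    - [[3.5, 13, -40], 0]
    - [[3.5, 13, -40], 0]

```text
time: 24.8
tool_pos: [568.8, -70.3, 64.9]
tcp_rot: [180.0, 0.3, -15.4]
ft_force: [-1.0, 0.2, -2.9]
finger_gap: 42.8
```

drive_tool:
  moves:
    - [[0, 0, -4], 0]
    - [[0, 0, -8], 0]
    - [[0, 0, -12], 0]
    - [[0, 0, -14], 0]
    - [[0, 0, -15], 0]
    - [[0, 0, -16], 0]
    - [[0, 0, -16.5], 0]
    - [[0, 0, -16.5], 0]

```text
time: 25.47
tool_pos: [571.3, -69.9, 52.3]
tcp_rot: [-180.0, -0.0, -15.3]
ft_force: [-2.4, -0.2, 1.1]
finger_gap: 43.2
```

Run:
```python
from h import *
snap('side','side9')
crop('side9',230,190,440,350,3.7,'d5')
s=r.sense();print(s['tool_pos'],s['finger_gap'],s['ft_force'])
```

```text
[571.3174461  -69.93850584  52.29941705] 42.938739710712305 [-1.64513306  1.17422239  2.0585123 ]
```

View pics/d5.png

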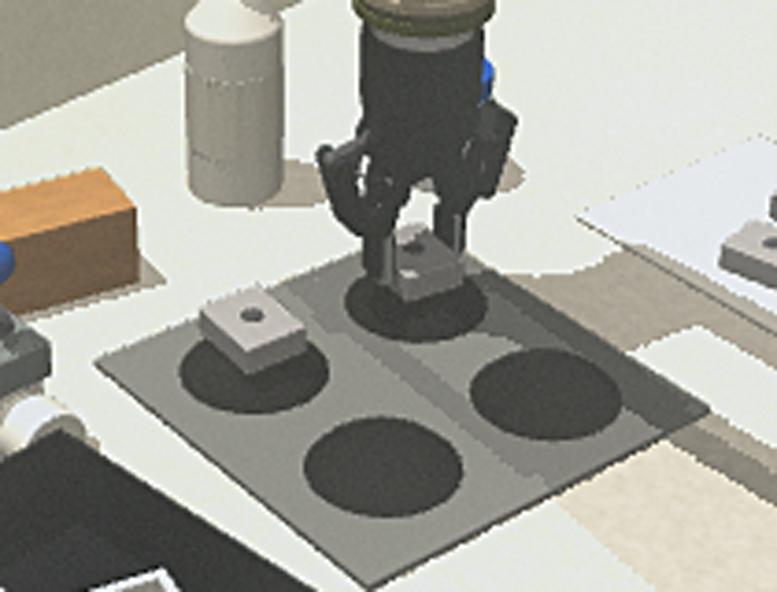

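In contact with the dome; the force reads positive. I'll release and rise.

drive_tool:
  moves:
    - [[0, 0, 0], 0]
    - [[0, 0, 0], 0]
    - [[0, 0, 0], 0]
    - [[0, 0, 0], 0]
    - [[0, 0, 0], 0]
    - [[0, 0, 0], 0]
    - [[0, 0, 0], 0]
    - [[0, 0, 0], 0]
  fingers: 64

```text
time: 26.18
tool_pos: [571.2, -70.0, 51.8]
tcp_rot: [-180.0, -0.0, -15.3]
ft_force: [0.2, -0.1, 0.2]
finger_gap: 64.0
```

drive_tool:
  moves:
    - [[0, 0, 5], 0]
    - [[0, 0, 15], 0]
    - [[0, 0, 30], 0]
    - [[0, 0, 50], 0]
    - [[0, 0, 70], 0]
    - [[0, 0, 90], 0]
    - [[0, 0, 90], 0]
    - [[0, 0, 90], 0]

```text
time: 26.85
tool_pos: [572.6, -70.3, 144.5]
tcp_rot: [-180.0, -0.3, -15.3]
ft_force: [-0.7, -0.4, 0.1]
finger_gap: 63.8
```

Run:
```python
from h import *
snap('side','side10');snap('top','top10')
crop('side10',230,190,440,350,3.7,'d5');crop('top10',230,190,510,350,2.8,'d6')
s=r.sense();print(s['tool_pos'],s['finger_gap'])
```

```text
[570.87036852 -69.87915508 141.60395587] 64.08863150566499
```

View pics/d5.png

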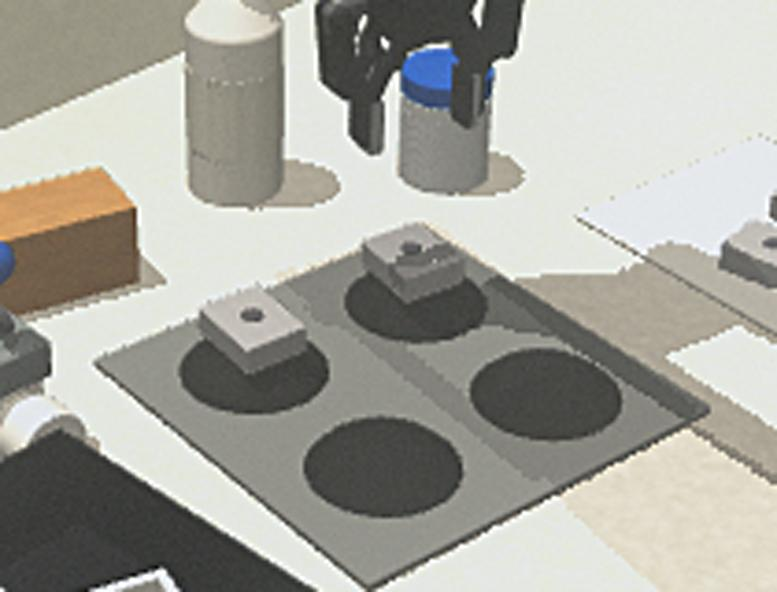

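View pics/d6.png

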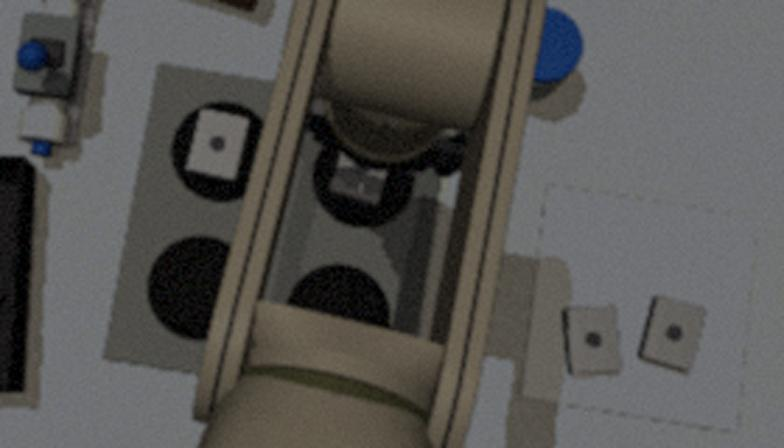

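drive_tool:
  moves:
    - [[-21, -30, 0], 4]
    - [[-43, -60, 0], 8]
    - [[-64, -90, 0], 12]
    - [[-86, -121, 0], 16]
    - [[-108, -152, 0], 19.3]
    - [[-130, -185, 0], 19.3]
    - [[-140.7, -200.5, -10], 19.3]
    - [[-140.7, -200.5, -30], 19.3]

```text
time: 27.62
tool_pos: [429.1, -274.4, 113.0]
tcp_rot: [179.8, -0.1, 3.8]
ft_force: [-0.1, 0.5, -0.2]
finger_gap: 64.1
```

drive_tool:
  moves:
    - [[0, 0, -15], 0]
    - [[0, 0, -30], 0]
    - [[0, 0, -45], 0]
    - [[0, 0, -60], 0]
    - [[0, 0, -72], 0]
    - [[0, 0, -80], 0]
    - [[0, 0, -83.5], 0]
    - [[0, 0, -83.5], 0]

```text
time: 28.28
tool_pos: [429.7, -269.9, 27.2]
tcp_rot: [-179.9, 0.1, 4.0]
ft_force: [0.7, -0.0, 0.3]
finger_gap: 63.9
```

drive_tool:
  moves:
    - [[0, 0, 0], 0]
    - [[0, 0, 0], 0]
    - [[0, 0, 0], 0]
    - [[0, 0, 0], 0]
    - [[0, 0, 0], 0]
    - [[0, 0, 0], 0]
    - [[0, 0, 0], 0]
    - [[0, 0, 0], 0]
  fingers: 36
  squeeze: 50

```text
time: 28.95
tool_pos: [431.3, -271.1, 29.5]
tcp_rot: [179.9, -0.1, 4.0]
ft_force: [-0.7, -0.9, 6.3]
finger_gap: 43.0
```

drive_tool:
  moves:
    - [[0, 0, 5], 0]
    - [[0, 0, 15], 0]
    - [[0, 0, 30], 0]
    - [[0, 0, 50], 0]
    - [[0, 0, 75], 0]
    - [[0, 0, 90], 0]
    - [[0, 0, 90], 0]
    - [[0, 0, 90], 0]

```text
time: 29.62
tool_pos: [431.0, -270.8, 119.3]
tcp_rot: [179.9, -0.1, 4.0]
ft_force: [-0.7, -0.1, -2.2]
finger_gap: 42.9
```

Run:
```python
from h import *
snap('side','side11')
crop('side11',340,130,520,270,4.4,'d5')
s=r.sense();print(s['tool_pos'],s['finger_gap'])
```

```text
[ 430.12513706 -270.20963039  117.82631915] 43.177929255098825
```

View pics/d5.png

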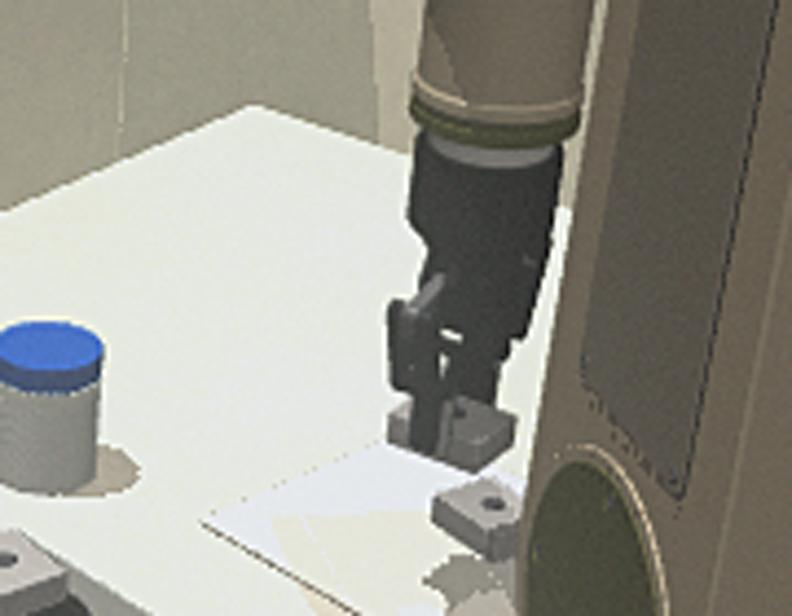

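drive_tool:
  moves:
    - [[4, 35, 0], 0]
    - [[8, 72, 0], 0]
    - [[12, 110, 0], 0]
    - [[16, 150, 0], 0]
    - [[20, 190, 0], 0]
    - [[24, 230, 0], 0]
    - [[28, 270, 0], 0]
    - [[32, 306, 0], 0]

```text
time: 30.33
tool_pos: [460.7, 37.9, 116.4]
tcp_rot: [-180.0, 0.2, 4.0]
ft_force: [0.2, 0.3, -2.4]
finger_gap: 42.5
```

drive_tool:
  moves:
    - [[2, 20, 0], 0]
    - [[3.3, 37.3, 0], 0]
    - [[3.3, 37.3, -8], 0]
    - [[3.3, 37.3, -20], 0]
    - [[3.3, 37.3, -34], 0]
    - [[3.3, 37.3, -46], 0]
    - [[3.3, 37.3, -52], 0]
    - [[3.3, 37.3, -52], 0]

```text
time: 31.0
tool_pos: [463.2, 71.8, 63.0]
tcp_rot: [180.0, 0.3, 3.9]
ft_force: [-0.6, -0.1, -2.7]
finger_gap: 42.9
```

drive_tool:
  moves:
    - [[0, 0, -2], 0]
    - [[0, 0, -6], 0]
    - [[0, 0, -9], 0]
    - [[0, 0, -11], 0]
    - [[0, 0, -13], 0]
    - [[0, 0, -14], 0]
    - [[0, 0, -14.5], 0]
    - [[0, 0, -14.5], 0]

```text
time: 31.67
tool_pos: [465.9, 72.8, 52.3]
tcp_rot: [180.0, -0.0, 4.0]
ft_force: [-3.0, -0.0, 2.3]
finger_gap: 42.7
```

Run:
```python
from h import *
snap('side','side12')
crop('side12',230,190,440,350,3.7,'d5')
s=r.sense();print(s['tool_pos'],s['finger_gap'],s['ft_force'])
```

```text
[465.92247764  72.85620774  52.34952583] 42.73291953578331 [-3.52354158  0.2646089   4.13890202]
```

View pics/d5.png

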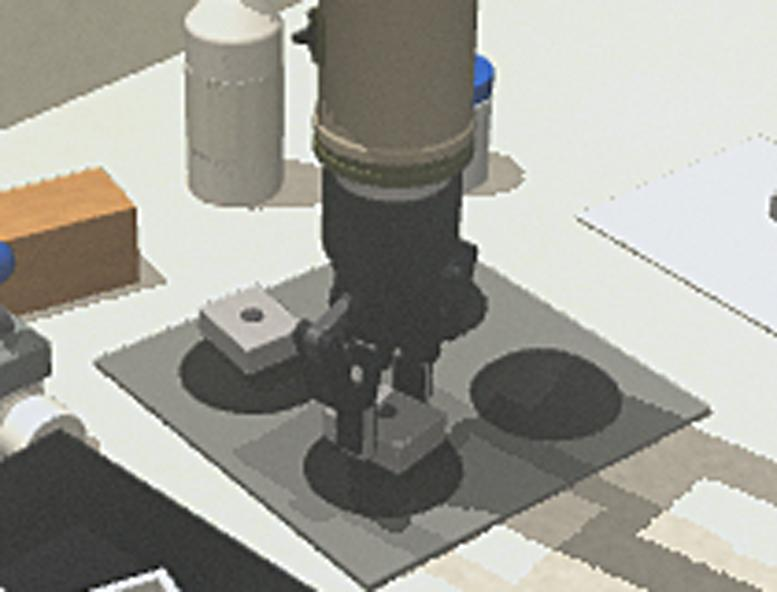

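drive_tool:
  moves:
    - [[0, 0, 0.3], 0]
    - [[0, 0, 0.3], 0]
    - [[0, 0, 0.3], 0]
    - [[0, 0, 0.3], 0]
    - [[0, 0, 0.3], 0]
    - [[0, 0, 0.3], 0]
    - [[0, 0, 0.3], 0]
    - [[0, 0, 0.3], 0]
  fingers: 64

```text
time: 32.38
tool_pos: [465.8, 72.8, 52.1]
tcp_rot: [180.0, -0.0, 4.0]
ft_force: [-0.2, 1.2, -0.7]
finger_gap: 64.0
```

drive_tool:
  moves:
    - [[0, 0, 5], 0]
    - [[0, 0, 15], 0]
    - [[0, 0, 30], 0]
    - [[0, 0, 50], 0]
    - [[0, 0, 70], 0]
    - [[0, 0, 90], 0]
    - [[0, 0, 90], 0]
    - [[0, 0, 90], 0]

```text
time: 33.05
tool_pos: [467.2, 72.9, 144.4]
tcp_rot: [180.0, -0.2, 4.0]
ft_force: [-0.8, 0.3, -0.6]
finger_gap: 63.9
```

drive_tool:
  moves:
    - [[-3, -38, 0], -3]
    - [[-6, -76, 0], -6]
    - [[-9, -114, 0], -9]
    - [[-12, -152, 0], -12]
    - [[-15, -190, 0], -15]
    - [[-18, -228, 0], -18]
    - [[-21, -266, 0], -21]
    - [[-24, -300, 0], -21]

```text
time: 33.72
tool_pos: [440.6, -229.1, 141.3]
tcp_rot: [-180.0, 0.1, -17.2]
ft_force: [-0.2, 0.0, 0.6]
finger_gap: 64.0
```

Run:
```python
from h import *
snap('side','side13');snap('top','top13')
crop('side13',230,190,440,350,3.7,'d5');crop('top13',230,190,510,350,2.8,'d6')
s=r.sense();print(s['tool_pos'],s['finger_gap'])
```

```text
[ 440.45639978 -231.38669852  141.50524922] 64.11797971701652
```

View pics/d5.png

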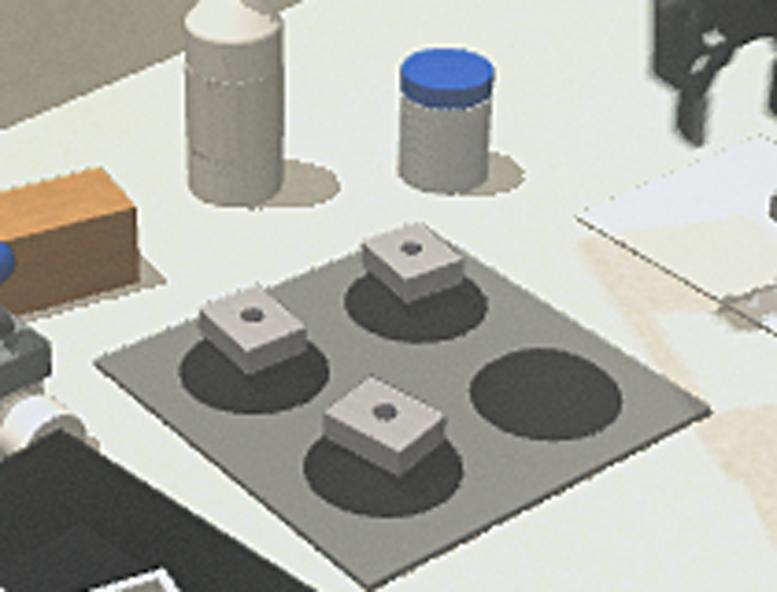

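View pics/d6.png

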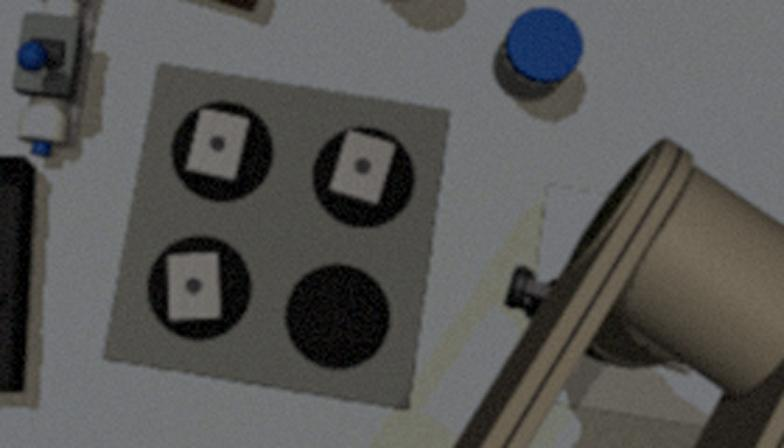

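Comparing pictures, weight 4's hole has moved from top (476.7,317.3) to about (471,309), so it was knocked. I'll remeasure it.

Run:
```python
from h import *
crop('top10',440,290,500,340,10,'d7')
print(ray('top10',470.8,308.8,25))
```

```text
[ 437.1793632  -341.50270067   25.        ]
```

View pics/d7.png

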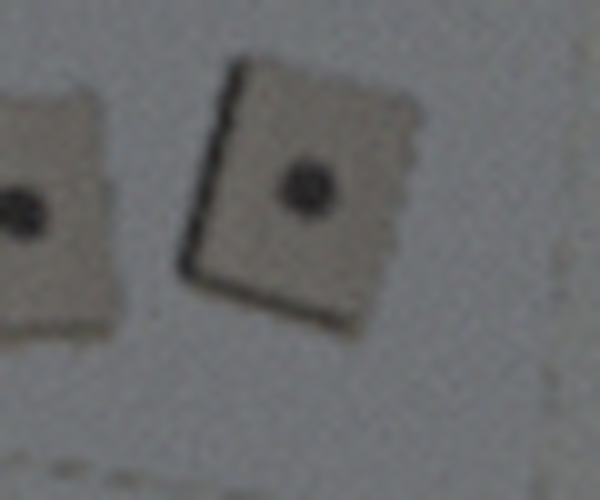

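Weight 4 is now at about (438.4, -340), yaw -15.5°. I'll pick it up there.

drive_tool:
  moves:
    - [[-1, -35, 0], 1.5]
    - [[-2, -70, 0], 1.5]
    - [[-3, -100, 0], 1.5]
    - [[-3.5, -113, 0], 1.5]
    - [[-3.5, -113, -20], 1.5]
    - [[-3.5, -113, -40], 1.5]
    - [[-3.5, -113, -60], 1.5]
    - [[-3.5, -113, -70], 1.5]

```text
time: 34.48
tool_pos: [436.7, -337.9, 68.6]
tcp_rot: [-179.8, 0.3, -15.5]
ft_force: [-0.1, 1.1, -0.9]
finger_gap: 64.3
```

Run:
```python
from h import *
snap('side','side14');snap('top','top14')
crop('side14',390,170,520,270,5,'d5');crop('top14',420,240,520,360,5,'d6')
s=r.sense();print(s['tool_pos'],s['finger_gap'])
```

```text
[ 436.67804218 -337.84710795   69.14043583] 63.53752808306573
```

View pics/d5.png

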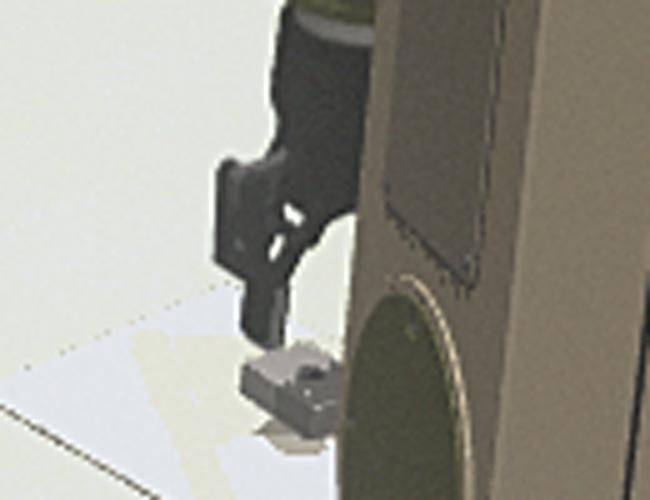

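View pics/d6.png

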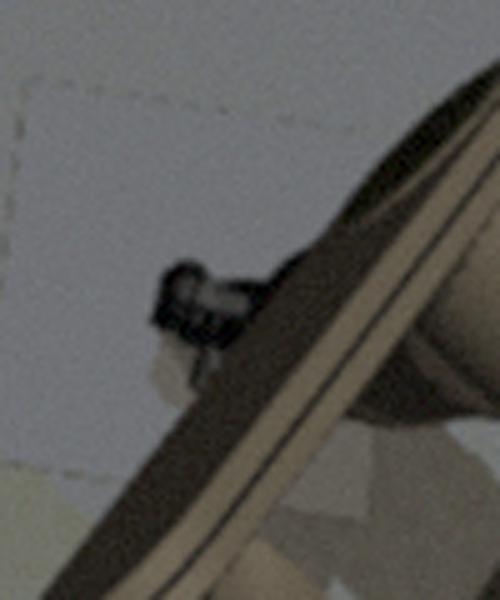

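drive_tool:
  moves:
    - [[0, 0, 0], 0]
    - [[0, 0, -14], 0]
    - [[0, 0, -28], 0]
    - [[0, 0, -38], 0]
    - [[0, 0, -43.8], 0]
    - [[0, 0, -43.8], 0]
    - [[0, 0, -43.8], 0]
    - [[0, 0, -43.8], 0]

```text
time: 35.25
tool_pos: [438.8, -340.6, 29.3]
tcp_rot: [180.0, -0.1, -15.5]
ft_force: [-0.1, -0.2, -0.0]
finger_gap: 63.9
```

drive_tool:
  moves:
    - [[0, 0, 0], 0]
    - [[0, 0, 0], 0]
    - [[0, 0, 0], 0]
    - [[0, 0, 0], 0]
    - [[0, 0, 0], 0]
    - [[0, 0, 0], 0]
    - [[0, 0, 0], 0]
    - [[0, 0, 0], 0]
  fingers: 36
  squeeze: 50

```text
time: 35.92
tool_pos: [439.0, -340.9, 29.6]
tcp_rot: [179.9, -0.1, -15.5]
ft_force: [-0.2, 0.4, 5.9]
finger_gap: 42.8
```

drive_tool:
  moves:
    - [[0, 0, 5], 0]
    - [[0, 0, 15], 0]
    - [[0, 0, 30], 0]
    - [[0, 0, 50], 0]
    - [[0, 0, 75], 0]
    - [[0, 0, 90], 0]
    - [[0, 0, 90], 0]
    - [[0, 0, 90], 0]

```text
time: 36.58
tool_pos: [438.8, -340.6, 119.4]
tcp_rot: [179.9, -0.1, -15.5]
ft_force: [0.1, 0.5, -3.3]
finger_gap: 42.9
```

drive_tool:
  moves:
    - [[1, 32, 0], 0]
    - [[2, 66, 0], 0]
    - [[3, 102, 0], 0]
    - [[4, 140, 0], 0]
    - [[5, 178, 0], 0]
    - [[6, 216, 0], 0]
    - [[7, 250, 0], 0]
    - [[8, 280, 0], 0]

```text
time: 37.25
tool_pos: [444.4, -57.7, 116.3]
tcp_rot: [-180.0, 0.2, -15.5]
ft_force: [1.1, 0.4, -2.0]
finger_gap: 42.6
```

drive_tool:
  moves:
    - [[0, 9, 0], 0]
    - [[0, 9, 0], 0]
    - [[0, 9, -8], 0]
    - [[0, 9, -20], 0]
    - [[0, 9, -34], 0]
    - [[0, 9, -46], 0]
    - [[0, 9, -46], 0]
    - [[0, 9, -46], 0]

```text
time: 37.92
tool_pos: [444.9, -52.1, 70.8]
tcp_rot: [180.0, 0.2, -15.6]
ft_force: [0.1, 0.5, -1.8]
finger_gap: 43.1
```

Run:
```python
from h import *
snap('side','side15')
crop('side15',230,190,440,350,3.7,'d5')
s=r.sense();print(s['tool_pos'],s['finger_gap'],s['ft_force'])
```

```text
[445.81707544 -52.06041071  71.82150576] 42.93819796987091 [-0.9897667   0.6795398  -2.32503453]
```

View pics/d5.png

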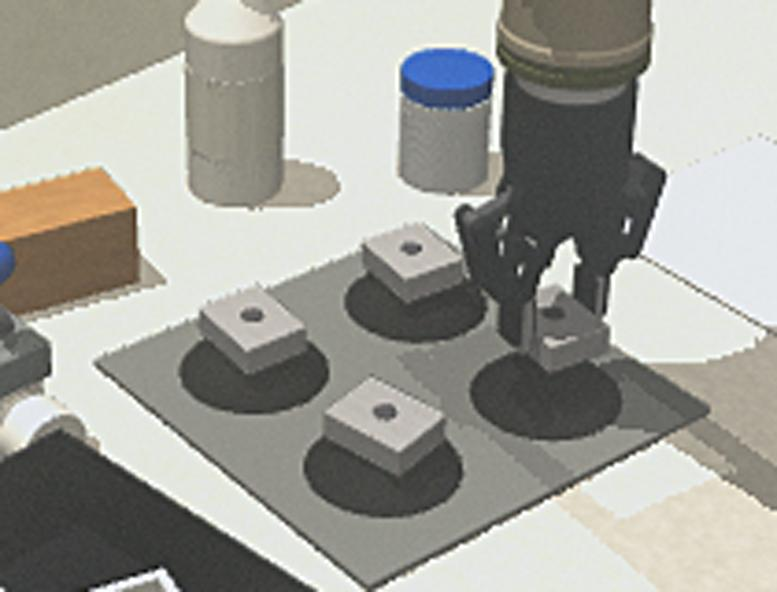

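drive_tool:
  moves:
    - [[0.3, 0.3, -6], 0]
    - [[0.3, 0.3, -11], 0]
    - [[0.3, 0.3, -15], 0]
    - [[0.3, 0.3, -17], 0]
    - [[0.3, 0.3, -18.5], 0]
    - [[0.3, 0.3, -19.5], 0]
    - [[0.3, 0.3, -20.3], 0]
    - [[0.3, 0.3, -20.3], 0]

```text
time: 38.63
tool_pos: [446.6, -50.8, 52.4]
tcp_rot: [180.0, 0.0, -15.5]
ft_force: [-3.7, -0.0, 1.8]
finger_gap: 43.0
```

drive_tool:
  moves:
    - [[0, 0, 0], 0]
    - [[0, 0, 0], 0]
    - [[0, 0, 0], 0]
    - [[0, 0, 0], 0]
    - [[0, 0, 0], 0]
    - [[0, 0, 0], 0]
    - [[0, 0, 0], 0]
    - [[0, 0, 0], 0]

```text
time: 39.3
tool_pos: [446.6, -50.8, 52.4]
tcp_rot: [-180.0, -0.0, -15.5]
ft_force: [-4.3, 0.8, 6.2]
finger_gap: 42.5
```

drive_tool:
  moves:
    - [[0, 0, 0.5], 0]
    - [[0, 0, 0.5], 0]
    - [[0, 0, 0.5], 0]
    - [[0, 0, 0.5], 0]
    - [[0, 0, 0.5], 0]
    - [[0, 0, 0.5], 0]
    - [[0, 0, 0.5], 0]
    - [[0, 0, 0.5], 0]
  fingers: 64

```text
time: 39.97
tool_pos: [446.6, -50.9, 52.5]
tcp_rot: [-180.0, -0.0, -15.5]
ft_force: [-0.0, 0.2, 0.2]
finger_gap: 64.4
```

drive_tool:
  moves:
    - [[0, 0, 5], 0]
    - [[0, 0, 15], 0]
    - [[0, 0, 30], 0]
    - [[0, 0, 50], 0]
    - [[0, 0, 80], 0]
    - [[0, 0, 115], 0]
    - [[0, 0, 150], 0]
    - [[0, 0, 150], 0]

```text
time: 40.63
tool_pos: [450.4, -51.7, 211.6]
tcp_rot: [-180.0, -0.7, -15.5]
ft_force: [1.4, 0.2, 1.6]
finger_gap: 64.3
```

Run:
```python
from h import *
snap('side','side16');
crop('side16',140,190,440,440,2.6,'d5')
s=r.sense();print(s['tool_pos'],s['tcp_rot'],s['joint_pos'])
```

```text
[449.46318839 -51.5147861  208.41633138] [-179.97486044   -0.56114272  -15.51107129] [-1.30372965e+01 -1.52224392e+01  1.11637926e+02  9.03110412e-04
  8.30228081e+01  9.24735463e+01]
```

View pics/d5.png

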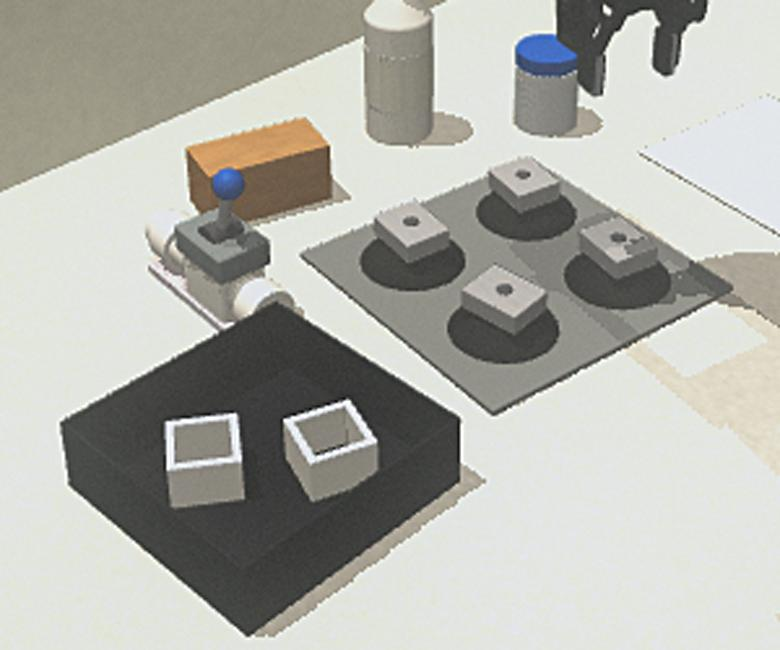

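All four weights sit about level and both tubes are in the bin. Now the lever: I'll close the fingers and approach from the near side.

drive_tool:
  moves:
    - [[18, 33, 0], 2]
    - [[36, 66, 0], 4]
    - [[54, 99, 0], 6]
    - [[72, 132, 0], 8]
    - [[90, 165, 0], 10]
    - [[108, 198, 0], 11.5]
    - [[126, 231, 0], 11.5]
    - [[141.5, 259, 0], 11.5]
  fingers: 0

```text
time: 41.35
tool_pos: [588.3, 210.5, 201.9]
tcp_rot: [-180.0, 0.0, -4.0]
ft_force: [1.2, 0.1, 0.3]
finger_gap: 0.2
```

drive_tool:
  moves:
    - [[0, 0, 0], 0]
    - [[0, 0, -15], 0]
    - [[0, 0, -30], 0]
    - [[0, 0, -45], 0]
    - [[0, 0, -60], 0]
    - [[0, 0, -75], 0]
    - [[0, 0, -80], 0]
    - [[0, 0, -80], 0]

```text
time: 42.02
tool_pos: [586.4, 207.6, 120.2]
tcp_rot: [179.9, 0.2, -4.0]
ft_force: [0.0, 0.7, 0.0]
finger_gap: 0.4
```

Run:
```python
from h import *
snap('side','side17');snap('top','top17')
crop('side17',180,170,380,330,3.7,'d5');crop('top17',180,130,420,330,3.2,'d6')
s=r.sense();print(s['tool_pos'],s['tcp_rot'],s['finger_gap'])
```

```text
[588.0843916  208.02098729 122.96050943] [ 1.79999692e+02  6.79213259e-04 -4.02086018e+00] 0.18845325592938267
```

View pics/d5.png

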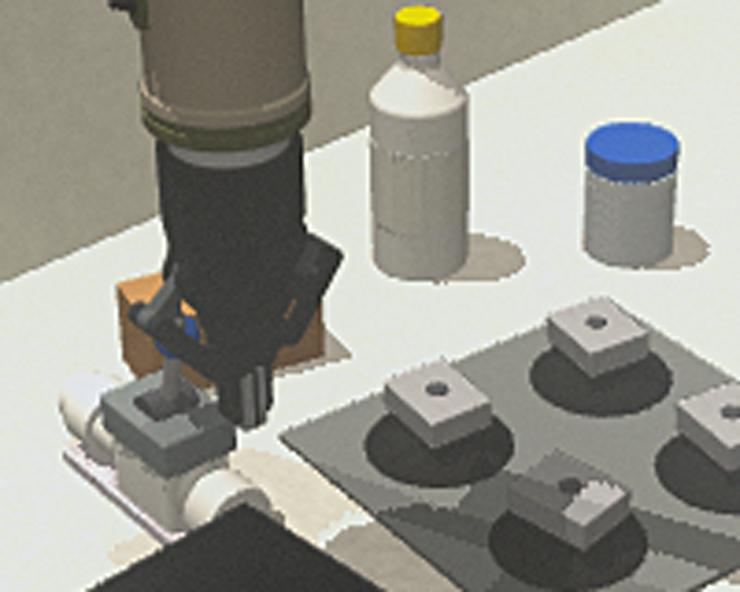

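View pics/d6.png

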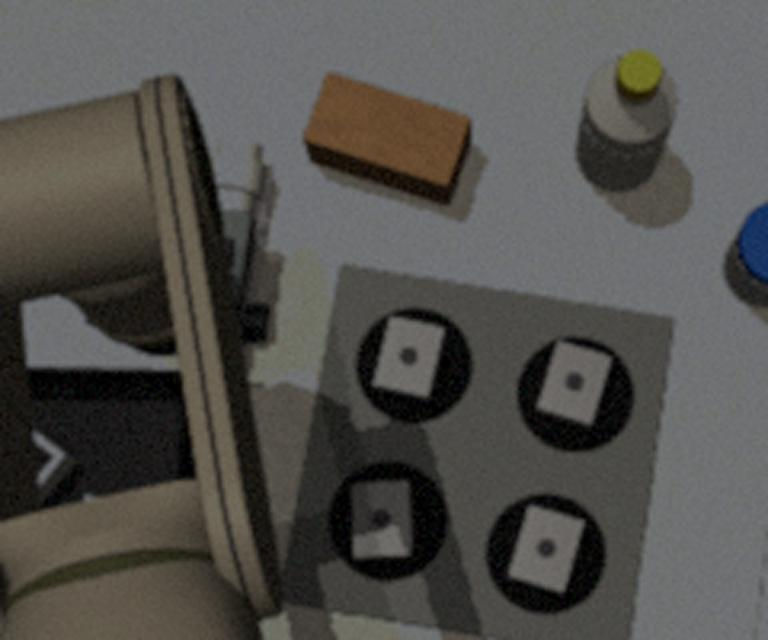

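drive_tool:
  moves:
    - [[5, 0, 0], 0]
    - [[11, 0, 0], 0]
    - [[17, -0.5, 0], 0]
    - [[23, -0.5, 0], 0]
    - [[29, -1, 0], 0]
    - [[34, -1, 0], 0]
    - [[39, -1.5, 0], 0]
    - [[44, -2, 0], 0]

```text
time: 42.78
tool_pos: [632.5, 206.2, 122.4]
tcp_rot: [-180.0, 0.0, -4.0]
ft_force: [-1.2, 0.9, 1.2]
finger_gap: 0.0
```

drive_tool:
  moves:
    - [[4, 0, 0], 0]
    - [[8, 0, 0], 0]
    - [[12, -1, 0], 0]
    - [[15, -1, 0], 0]
    - [[18, -1, 0], 0]
    - [[20, -1, 0], 0]
    - [[20, -1, 0], 0]
    - [[20, -1, 0], 0]

```text
time: 43.45
tool_pos: [652.2, 205.1, 122.4]
tcp_rot: [-180.0, -0.0, -4.0]
ft_force: [-0.1, -0.2, 0.2]
finger_gap: 0.1
```

Run:
```python
from h import *
snap('side','side18')
crop('side18',180,190,300,320,5,'d5')
s=r.sense();print(s['tool_pos'],s['ft_force'])
```

```text
[652.11135925 205.20383082 122.49812333] [ 0.22204254 -0.87684664  0.74252394]
```

View pics/d5.png

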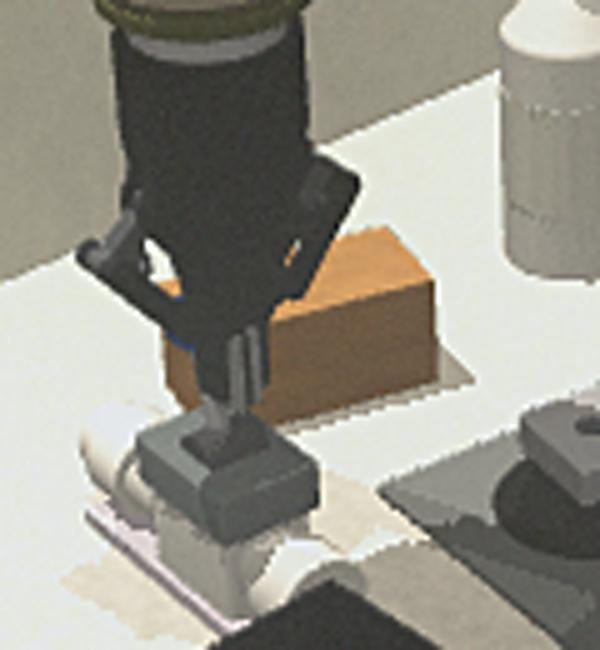

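drive_tool:
  moves:
    - [[2, 0, 0], 0]
    - [[4, 0, 0], 0]
    - [[6, 0, 0], 0]
    - [[8, 0, 0], 0]
    - [[9, 0, 0], 0]
    - [[9, 0, 0], 0]
    - [[9, 0, 0], 0]
    - [[9, 0, 0], 0]

```text
time: 44.17
tool_pos: [660.6, 205.2, 122.2]
tcp_rot: [180.0, 0.1, -4.0]
ft_force: [-5.2, 0.7, 0.9]
finger_gap: -0.1
```

drive_tool:
  moves:
    - [[1, 0, 0], 0]
    - [[2, 0, 0], 0]
    - [[3, 0, 0], 0]
    - [[4, 0, 0], 0]
    - [[4, 0, 0], 0]
    - [[4, 0, 0], 0]
    - [[4, 0, 0], 0]
    - [[4, 0, 0], 0]

```text
time: 44.83
tool_pos: [661.6, 205.3, 121.8]
tcp_rot: [179.9, 0.5, -4.0]
ft_force: [-19.9, -2.2, 8.2]
finger_gap: -0.4
```

The arm stalls at x=661.6 with 20 N, so the lever is at its stop, as predicted. Backing off to check.

drive_tool:
  moves:
    - [[-5, 0, 0], 0]
    - [[-15, 0, 0], 0]
    - [[-30, 0, 0], 0]
    - [[-50, 0, 0], 0]
    - [[-60, 0, 10], 0]
    - [[-70, 0, 40], 0]
    - [[-80, 0, 75], 0]
    - [[-85, 0, 100], 0]

```text
time: 45.5
tool_pos: [580.3, 205.4, 225.7]
tcp_rot: [-179.9, -0.2, -4.0]
ft_force: [0.8, -0.5, 0.8]
finger_gap: 0.2
```

drive_tool:
  moves:
    - [[-5, -35, 20], 0]
    - [[-10, -70, 40], 0]
    - [[-15, -105, 50], 0]
    - [[-20, -140, 50], 0]
    - [[-25, -175, 50], 0]
    - [[-30, -210, 50], 0]
    - [[-30, -240, 50], 0]
    - [[-30, -270, 50], 0]

```text
time: 46.17
tool_pos: [550.4, -66.9, 273.5]
tcp_rot: [180.0, -0.2, -4.0]
ft_force: [0.6, -0.0, 0.4]
finger_gap: -0.2
```

drive_tool:
  moves:
    - [[-5, -35, 0], 0]
    - [[-10, -70, 0], 0]
    - [[-15, -105, 0], 0]
    - [[-20, -140, 0], 0]
    - [[-25, -175, 0], 0]
    - [[-25, -200, 0], 0]
    - [[-25, -200, 0], 0]
    - [[-25, -200, 0], 0]

```text
time: 46.83
tool_pos: [525.1, -266.6, 272.8]
tcp_rot: [180.0, -0.1, -4.2]
ft_force: [0.7, -0.4, -0.2]
finger_gap: -0.2
```

Run:
```python
from h import *
np.set_printoptions(precision=1,suppress=True)
snap('side','side19');snap('top','top19')
crop('side19',140,170,440,420,2.6,'d5');crop('top19',140,140,440,350,2.6,'d6')
for a in(-.5,-.25,.3,.5): print(a,proj('side19',[656+60*np.sin(a),206,72+60*np.cos(a)]),proj('top19',[656+60*np.sin(a),206,72+60*np.cos(a)]))
s=r.sense();print(s['tool_pos'],s['ft_force'])
```

```text
-0.5 [233.  263.9] [242.9 216.8]
-0.25 [228.6 259.1] [242.9 210.4]
0.3 [218.9 253.6] [243.8 196.9]
0.5 [215.8 253.6] [244.5 192.9]
[ 525.4 -264.5  272.8] [ 0.4 -0.1  1.2]
```

View pics/d5.png

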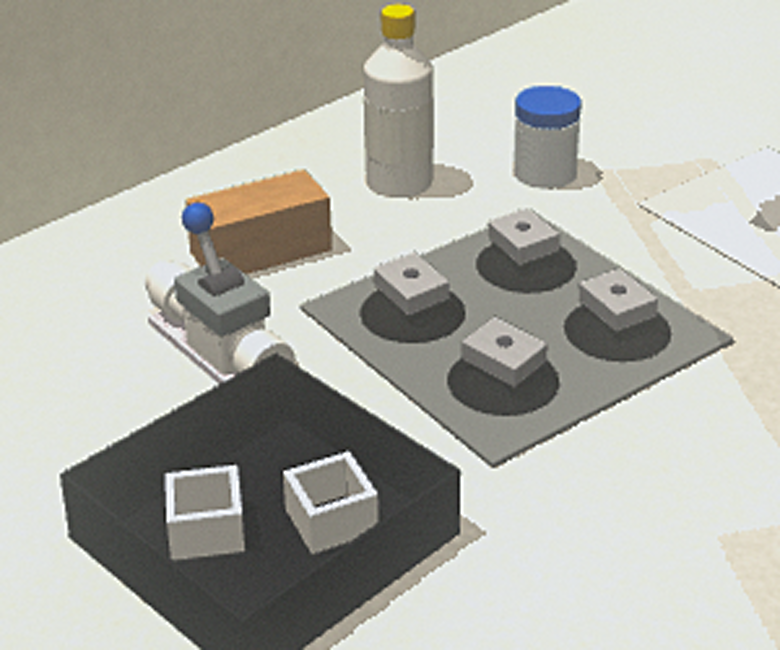

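View pics/d6.png

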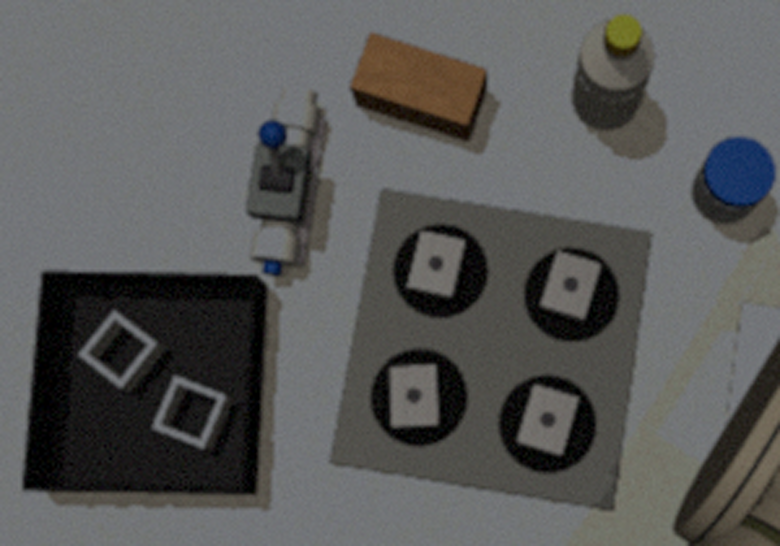

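The ball is at side (216,253.5) and top (244.6,191), which matches the open stop. I'll do a last check of the weight centres and then hand in.

Run:
```python
from h import *
D=[(589.7,56.5),(571.3,-69.8),(465.8,72.8),(446.5,-51)]
for c,d in zip(((435,263),(571,284),(413,396),(547,419)),D):
    p=ray('top19',140+(c[0]+.5)/2.6-.5,140+(c[1]+.5)/2.6-.5,48);print(np.round(p[:2]-d,1))
s=r.sense();print(s['ft_force'],s['qd'],s['time'])
print(r.hand_in())
```

```text
[-0.3  3.4]
[1.5 1.7]
[-1.3  2.8]
[0.3 3.1]
[ 0.37026158 -0.05417102  1.16016611] [ 1.02284068 -0.31950449  0.38166667 -0.07086993  0.35586289 -0.07687872] 46.9333
the job is handed in; nothing more can be done
None
```

The job is done and handed in at about 47 s of the 210 s allowed; `r.hand_in()` gave no verdict. Both tube offcuts are in the bin, the four weights are each on their own dome, and the blue lever is swung fully open.

- **Tubes:** the final top and side pictures show both standing inside the bin.
- **Weights:** all four look level. By the top picture their centres are 2–3.5 mm from my measured dome tops, well inside the 18 mm limit. Most of that is a common offset in y, so it may be calibration or my pixel reading.
- **Knocked weight:** one weight was knocked about 2 cm aside on the drip board during the run. I noticed it by comparing pictures, remeasured it and placed it normally.
- **Lever:** pushing stopped against about 20 N. After I backed off, the ball in both views matched the fully open position, leaning 0.5 rad away from the robot.
- **At the start:** the ball stood about 0.25 rad further over than the stated shut position. I did not find out why.
- **Jar, bottle and carton:** they look unmoved, and the robot was clear of everything when I handed in.

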